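Clear the parts wash: feed the spacers, rack the tumblers to dry

ROBOT

A 6-joint arm with a two-finger parallel gripper is mounted at the origin on the work surface. World frame = base frame: x ahead of the robot, y to its left, z up, the work surface at z = 0. Lengths are in m, angles in degrees, forces in N, time in s.
With the tool pointing down it reaches from about 0.275 to 1 m from the base axis. Payload 8.4 kg.
Tool frame: the origin (TCP) lies midway between the tips of the shut fingers; the grasp point (between the pads) lies behind it (pinch_z is the y of the grasp point in the tool frame, in m); y points along the fingers, z is the direction in which the jaws open and shut, and the axes are right-handed (so a half turn about y gives the same grasp; the last joint's range is limited). The gripper opens to 85 mm and grips with 20 to 120 N. Pads are 22 mm wide; open, the fingers measure 114 mm over their backs; the gripper's body (76 mm by 85 mm) begins 54 mm behind the grasp point. The pads swing forward as they close: fully open they stand 13 mm farther back than shut.
Start: joints at [70.394, 20.225, 93.587, -0, 66.188, -0.138], TCP at [0.208, 0.589, 0.231] pointing down, gripper open.
Joint ranges: [-150.9, 150.9], [-52.94, 120.26], [3.33, 152.33], [-74.26, 254.26], [0, 154.13], [-172.89, 172.89]. Speed limits (degrees/s): [127.2, 127.2, 159.86, 180, 180, 180].

INTERFACE

Orientations are given as [roll, pitch, yaw] about the fixed x, y, z axes, in that order (R = Rz(yaw) Ry(pitch) Rx(roll)).
In Python, from plant import * gives the robot as it stands. The module is installed in compiled form; this text tells all that it offers.
- The arm moves only by the tool move_arm, never from a script. Its argument "commands" is a list of rows, each a list of 3 entries, a list of its own where there are three numbers: the gripper's target within -1 to 1 (shut at 1, half-way at 0, fully open at -1), then the shift along the tool's x, y, z in m, then the turn, a rotation vector about the tool's x, y, z in degrees. A call has 1 to 20 rows; each row shifts and turns the commanded pose from where the row before left it, along the tool's axes as they then stand; what a row does not reach is not made up. A row lasts 1/10 s, in which the tool goes at most 50 mm and 8.59 degrees, less where a joint would pass 70% of its speed; a pose out of reach is approached as far as the arm can. A call is refused whole if a number of a shift passes 0.05 or a number of a turn 8.59, either way. A call with a gripper value outside its range is refused whole. The fingers move at their own pace and stop on an object; the grip force is fixed at half the most. Time passes only in rows, so rows that do not move let the fingers close. It gives the time, the measured TCP pose, the force and the opening at its end, in the units of the state.
- get_state(): the state, without advancing time (a new reading comes with each control period).
- get_image(name): name is "scene" or "top" or "wrist"; returns a dict with "color" (384x512x3 uint8, red, green, blue), "vfov" (degrees; the focal length in pixels is half the picture's height over the tangent of half this angle, whatever the lens; pixels are square), "cx", "cy" (the principal point, pixels), "rvec" (rotation vector, rad) and "tvec" (3), from world to camera coordinates, as OpenCV has them; the wrist camera has in their place "mount" (4x4, takes a point from camera to tool coordinates, whose origin is the TCP and whose axes are the tool frame's). Camera axes: x right, y down, z forward; pixel columns grow to the right and rows downward; lengths in m; the calibration is good to about 2 mm. A picture is of the moment at which its call begins: read the wrist's pose just before it. There is no depth.
- sign_off(): hands the job in, once; it reports no verdict.
The state is a dict: "clock": time; "joints": joint angles; "joint_velocities": joint speeds; "joint_torque": joint torques, N m; "eef_pos": TCP position; "orientation": TCP orientation; "wrist_force": force on the tool from outside, world axes, zero at the start; "torque": the same for the moment, N m; "opening": opening from 0.0 (shut) to 1.0 (fully open).
Only numpy, scipy, OpenCV 4.12 (cv2) and the standard library are available. Lean on these libraries where they do the work, as an engineer would, in place of code of your own. Each camera call takes 0.05 s, during which the arm holds its last target. There are 200 camera calls.

TASK

Clear away the parts wash: first tip all four brass spacers from the small tray into the feed hopper and put the empty tray (without dropping it) back flat in the middle of the black mat. Then stand both aluminium tumblers upside down on the drying posts, the long one over the tall post and the short one over the short post, each with its rim resting level on the post's foot; lower them on, do not drop them. Leave the other things on the bench where they are.

Things in the scene. Friction and masses are not known exactly. Their poses are not given: they have to be found in the camera images.
- tray: Open steel tray, 140 mm long (x), 84 mm wide (y), about 280 g; three walls 30 mm high, the nose end (+x) open, without a lip. Holds the spacers, which slide out once it is tipped 30 to 45 degrees nose down (65 degrees empties it). The nose points roughly to the robot's right (-y), towards the hopper. Origin: centre of the underside; z up.
- tray_handle (a point): Point on the tray's bar handle above the tray's centre, on the bar's centre line, 80 mm above the underside. The bar is 12 mm thick (y), 14 mm tall, runs lengthwise from x = -66 to +44 mm of the tray and is joined to it by a post at the tail (-x) end only. Axes as the tray's.
- mat: Thin fixed black rubber mat, 190 by 150 mm, 3 mm thick, on which the tray stands at the start. Origin: centre of its underside (bench level); its long side (x) starts parallel to the tray's length within about 0.3 rad.
- hopper: Fixed feed hopper: a square open-topped steel box, 160 by 160 mm outside, walls 4 mm, on a grey feeder body. Rim 115 mm above the bench, inner floor about 66 mm above the bench, sloping slightly. Origin: bench level under its centre; x and y along its sides; z up.
- spacer1: One of four identical square brass spacers with a hole, 18 by 18 mm and 20 mm tall, 40 g, standing in the tray at the start. Origin: centre of one end face.
- spacer2: One of four identical square brass spacers with a hole, 18 by 18 mm and 20 mm tall, 40 g, standing in the tray at the start. Origin: centre of one end face.
- spacer3: One of four identical square brass spacers with a hole, 18 by 18 mm and 20 mm tall, 40 g, standing in the tray at the start. Origin: centre of one end face.
- spacer4: One of four identical square brass spacers with a hole, 18 by 18 mm and 20 mm tall, 40 g, standing in the tray at the start. Origin: centre of one end face.
- tumbler_tall: Eight-sided plain aluminium tumbler, 50 mm across flats, 100 mm long, wall 4 mm, 95 mm deep inside, 190 g. At the start it lies on a flat, two flats upright at its sides, mouth pointing away from the robot within 0.4 rad. Origin on its axis at mid-length (25 mm up when lying); x points along the axis out of the mouth, z up as it lies. The longer one.
- tumbler_short: Eight-sided plain aluminium tumbler, 50 mm across flats, 70 mm long, wall 4 mm, 65 mm deep inside, 140 g. At the start it lies on a flat, two flats upright at its sides, mouth pointing away from the robot within 0.4 rad. Origin on its axis at mid-length (25 mm up when lying); x points along the axis out of the mouth, z up as it lies. The shorter one; too shallow for the tall post.
- post_tall: Fixed drying post, the taller: an upright round steel peg 26 mm in diameter with a tapered tip 94 mm above the bench, on a foot of 46 mm radius whose ribs, on which the rim stands, top out 14 mm above the bench. The two posts may be in either place. Origin at the bench under the peg's axis, z up.
- post_short: Fixed drying post, the shorter: an upright round steel peg 26 mm in diameter with a tapered tip 60 mm above the bench, on a foot of 46 mm radius whose ribs, on which the rim stands, top out 14 mm above the bench. The two posts may be in either place. Origin at the bench under the peg's axis, z up.
- mug: Bystander: white mug, 80 mm across, 95 mm tall; leave alone. Origin: centre of its underside.
- tape: Bystander: roll of brown tape lying flat, 70 mm across, 22 mm tall; leave alone. Origin: centre of its underside.
- screwdriver: Bystander: screwdriver lying on the bench towards the back; leave alone. Origin on its shank line.
- flux: Bystander: small clear bottle, 40 mm across, 85 mm tall; leave alone. Origin: centre of its underside.
- bush: Bystander: steel bush (short thick tube), 36 mm across, 30 mm tall, standing near the posts; leave alone. Origin: centre of its underside.

How it is judged:
By the outcome, as a careful person would: the job done as asked, in the order asked, and still so for the second after the job is handed in, with the robot touching nothing.
It also fails if it takes over 72 s, if anything falls off the work surface, if the arm or the gripper's body presses on something with over 40 N, if the wrist force passes 120 N, or if a joint passes its speed limit or range.

## Working session

There is one attempt and no reset: what is moved stays moved. The work goes in short steps, Python scripts to look and compute and a tool call to move; the robot and the scene stay as the last step left them, time stands still between calls to the robot, and variables do not carry over. Pictures are saved under pics/ and viewed, about 8 in all and at most 12, crops included, and the job is handed in when it is done.

Besides the shell and the picture viewer there is one more tool, called after ">>>" in YAML: its name, and indented under it one key for each argument. move_arm: Moves the arm, as the interface text tells. Its arguments: {"type":"object","properties":{"commands":{"type":"array","items":{"type":"array"}}},"required":["commands"]}

```bash
mkdir -p pics; python3 - <<'E'
from plant import *
import cv2,numpy as np
s=get_state(); print(s)
for n in("scene","top"):
    d=get_image(n); cv2.imwrite(f"pics/{n}0.png",cv2.resize(d["color"][:,:,::-1],(800,600),interpolation=cv2.INTER_CUBIC)); cv2.imwrite(f"pics/{n}0_raw.png",d["color"][:,:,::-1])
    np.save(f"{n}.npy",{k:v for k,v in d.items()},allow_pickle=True)
    print(n,d["vfov"],d["cx"],d["cy"],d["rvec"],d["tvec"])
d=get_image("wrist");print({k:v for k,v in d.items() if k!="color"})
import plant;print([x for x in dir(plant) if x[0]!='_'])
try: print(pinch_z)
except Exception as e: print(e)
E
```

```text
{'clock': 0.0, 'joints': array([ 7.03915081e+01,  2.02627506e+01,  9.36299392e+01,  1.32597608e-03,
        6.61908353e+01, -1.34392701e-01]), 'joint_velocities': array([-0.01357626,  0.00030525, -0.08587311,  0.07644261,  0.05041869,
        0.02300135]), 'joint_torque': array([-2.51067331e-04, -6.05260634e+01, -3.42059112e+01, -9.42732356e-06,
        9.46858112e-03, -1.60190189e-05]), 'eef_pos': array([0.20815532, 0.58878535, 0.23055239]), 'orientation': array([-9.00835221e+01,  1.40826002e-03, -1.94746364e+01]), 'wrist_force': array([-0.07336642,  1.55907339, -0.48142244]), 'torque': array([-0.00898365, -0.05243663, -0.00632222]), 'opening': 0.9997474217304976}
scene 48.88955221207384 250.62143250046654 187.69471843968424 [ 2.22034547  1.35614773 -0.40418616] [-0.25828532 -0.40350457  1.46025365]
top 56.07018381545755 256.26116410950254 189.6874621232139 [ 1.9782801  -2.22101393  0.25598916] [0.05139922 0.60861137 0.81442809]
{'vfov': 69.69599045381725, 'cx': 256.65359917786805, 'cy': 185.42180354764756, 'mount': array([[-3.81814321e-04,  9.54427035e-01,  2.98444114e-01,
        -7.63691940e-02],
       [-2.57100688e-04, -2.98444220e-01,  9.54427044e-01,
        -1.42764599e-01],
       [ 9.99999894e-01,  2.87683726e-04,  3.59334125e-04,
         3.87802973e-04],
       [ 0.00000000e+00,  0.00000000e+00,  0.00000000e+00,
         1.00000000e+00]])}
['MotionError', 'get_image', 'get_state', 'pinch_z', 'sign_off']
-0.0187
```

View pics/top0.png

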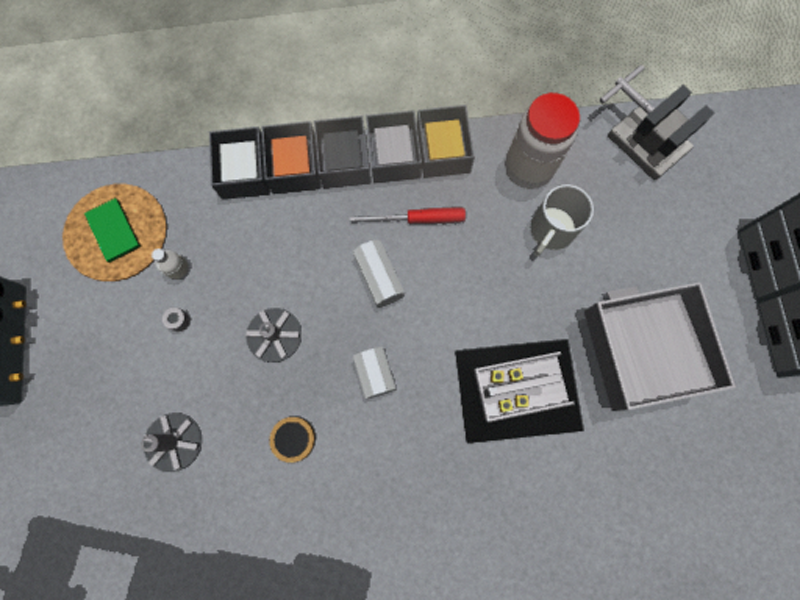

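View pics/scene0.png

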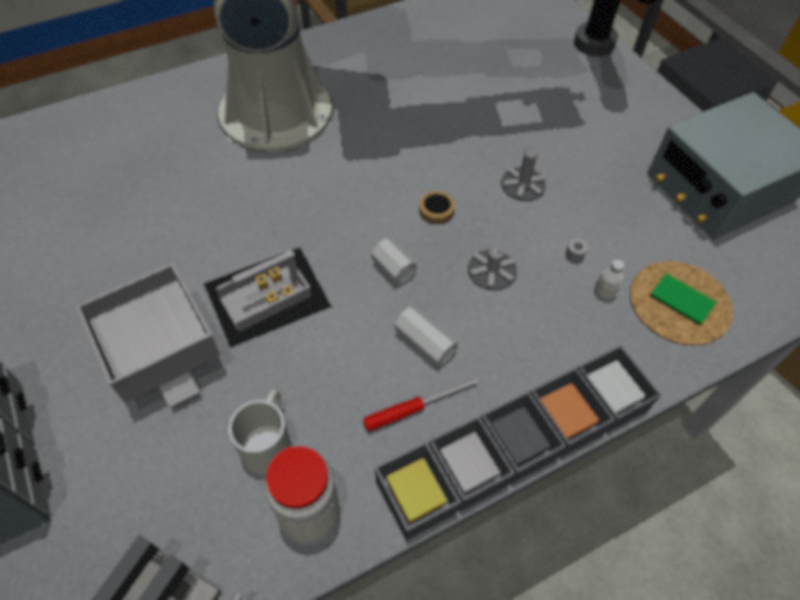

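The top view shows (800×600 px): tray on the mat at (520,390), hopper at (660,345), long tumbler at (378,273), short one at (374,372), tall post at (172,442) and short post at (273,335). The scene view agrees on which post is taller.

```bash
cat > h.py <<'E'
import numpy as np, cv2
from scipy.spatial.transform import Rotation as Ro
def load(n): return np.load(f"{n}.npy",allow_pickle=True).item()
def f_of(d): return d["color"].shape[0]/2/np.tan(np.radians(d["vfov"])/2)
def Rt(d,pose=None):
    if "mount" in d:
        p,o=pose; T=np.eye(4); T[:3,:3]=Ro.from_euler('xyz',o,degrees=True).as_matrix(); T[:3,3]=p
        T=T@d["mount"]; return T[:3,:3],T[:3,3]   # cam->world
    R=Ro.from_rotvec(np.ravel(d["rvec"])).as_matrix(); return R.T,-R.T@np.ravel(d["tvec"])
def ray(d,uv,pose=None):
    R,c=Rt(d,pose); uv=np.atleast_2d(np.asarray(uv,float)); f=f_of(d)
    v=np.c_[(uv[:,0]-d["cx"])/f,(uv[:,1]-d["cy"])/f,np.ones(len(uv))]@R.T
    return c,v
def plane(d,uv,z,pose=None):
    c,v=ray(d,uv,pose); return c+v*((z-c[2])/v[:,2])[:,None]
def proj(d,P,pose=None):
    R,c=Rt(d,pose); q=(np.atleast_2d(P)-c)@R; return q[:,:2]/q[:,2:]*f_of(d)+[d["cx"],d["cy"]]
def tri(d1,uv1,d2,uv2,p1=None,p2=None):
    c1,v1=ray(d1,uv1,p1);c2,v2=ray(d2,uv2,p2);v1=v1[0];v2=v2[0]
    s=np.linalg.lstsq(np.c_[v1,-v2],c2-c1,rcond=None)[0]
    a=c1+s[0]*v1;b=c2+s[1]*v2; return (a+b)/2,np.linalg.norm(a-b)
E
python3 - <<'E'
from h import *
t=load("top");s=load("scene");np.set_printoptions(precision=4,suppress=True)
im=t["color"];hsv=cv2.cvtColor(im,cv2.COLOR_RGB2HSV);V=hsv[...,2]
print(Rt(t)[1],Rt(s)[1])
def big(mask,box,k=1):  # box in 800x600 coords
    m=np.zeros_like(V);x0,y0,x1,y1=[int(b*.64) for b in box];m[y0:y1,x0:x1]=mask[y0:y1,x0:x1]*255
    cs,_=cv2.findContours(m.astype(np.uint8),cv2.RETR_EXTERNAL,cv2.CHAIN_APPROX_NONE)
    return sorted(cs,key=cv2.contourArea)[-1]
# mat
c=big(V<35,(440,320,600,460));r=cv2.minAreaRect(c);print("mat px",r)
q=plane(t,cv2.boxPoints(r),.003);print("mat",q.mean(0),q[:,:2],[np.linalg.norm(q[i]-q[i-1]) for i in range(4)])
for n,b in(("tall",(345,230,415,315)),("short",(345,338,405,405))):
    c=big(V>165,b);print(n,cv2.contourArea(c));
    for z in(.05,.025):
        w=plane(t,c[:,0],z)[:,:2].astype(np.float32); (cx,cy),(a,b2),ang=cv2.minAreaRect(w*1000);print(z,cx,cy,a,b2,ang)
for n,b in(("ptall",(140,410,205,475)),("pshort",(243,305,305,365))):
    c=big((V<95),b);e=cv2.fitEllipse(cv2.convexHull(c));print(n,e,plane(t,e[0],.008),V[int(b[1]*.64),int(b[0]*.64)])
out=cv2.resize(im[190:290,280:480,::-1],(800,400),interpolation=cv2.INTER_CUBIC)
out2=cv2.resize(im[185:310,80:280,::-1],(800,500),interpolation=cv2.INTER_CUBIC)[:,:]
o3=cv2.resize(im[145:265,215:265,::-1],(250,600),interpolation=cv2.INTER_CUBIC)
cv2.imwrite("pics/c1.png",out)
cv2.imwrite("pics/c2.png",out2)
E
```

```text
[0.4079 0.0019 0.9327] [ 1.1371 -0.3058  0.9876]
mat px ((331.72564697265625, 250.0304718017578), (58.52870559692383, 74.76213836669922), 83.65979766845703)
mat [ 0.4487 -0.1938  0.003 ] [[ 0.5225 -0.1001]
 [ 0.5216 -0.295 ]
 [ 0.3746 -0.284 ]
 [ 0.3762 -0.0961]] [np.float64(0.14636020974380645), np.float64(0.19487855267059395), np.float64(0.14735239398601474), np.float64(0.1878254446797465)]
tall 484.0
0.05 664.7491455078125 16.958328247070312 100.4555892944336 39.11070251464844 17.319454193115234
0.025 672.02294921875 17.38521957397461 103.3006591796875 40.21839141845703 17.319459915161133
short 371.5
0.05 502.114013671875 38.95875549316406 69.64453887939453 41.28841781616211 11.072775840759277
0.025 504.7815856933594 40.00872802734375 71.61698913574219 42.45781326293945 11.072790145874023
ptall ((110.4695816040039, 282.700439453125), (35.323326110839844, 38.62875747680664), 39.117584228515625) [[0.4311 0.3668 0.008 ]] 149
pshort ((175.2332305908203, 214.4591522216797), (33.24576187133789, 35.112911224365234), 57.03020095825195) [[0.584  0.1958 0.008 ]] 148
```

View pics/c1.png

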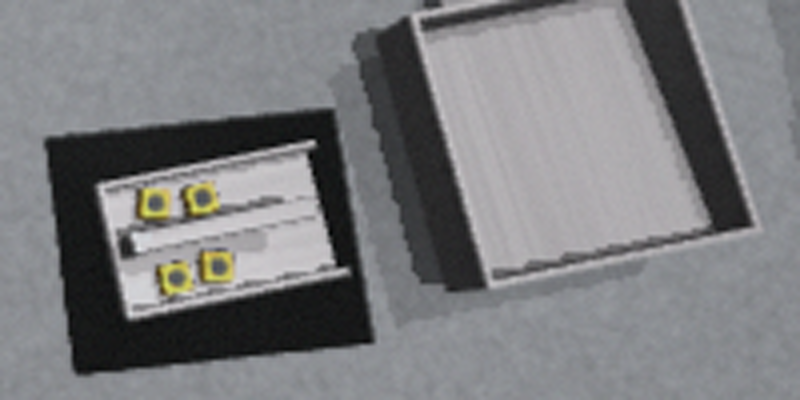

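View pics/c2.png

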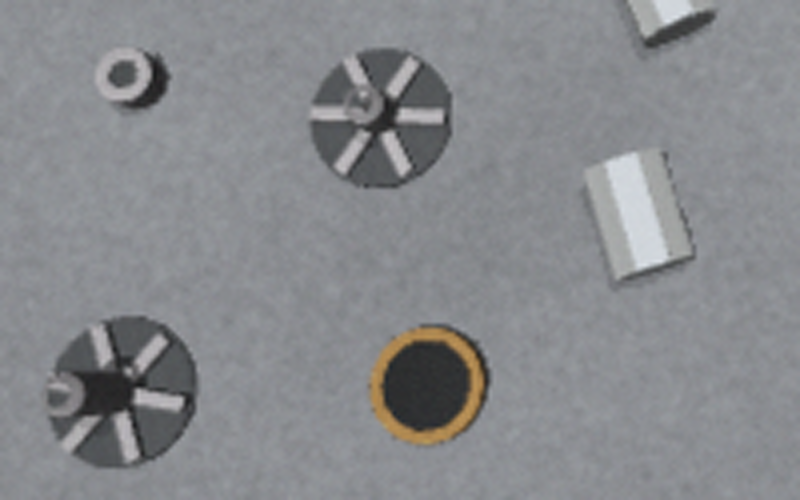

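```bash
python3 - <<'E'
from h import *
t=load("top");s=load("scene");np.set_printoptions(precision=4,suppress=True)
A=lambda p:np.array(p,float)/4+[280,190]-.4
B=lambda p:np.array(p,float)/4+[80,185]-.4
w=plane(t,A([(97,185),(128,318),(350,270),(316,143)]),.033)[:,:2];print("tray walls",w,w.mean(0),np.linalg.norm(w-np.roll(w,1,0),axis=1), np.degrees(np.arctan2(*(w[2]+w[3]-w[0]-w[1])[::-1])))
b=plane(t,A([(130,240),(318,209)]),.090)[:,:2];print("bar",b,np.linalg.norm(b[1]-b[0]),np.degrees(np.arctan2(*(b[1]-b[0])[::-1])))
h=plane(t,A([(412,15),(489,289),(760,228)]),.115)[:,:2];print("hop",h,(h[0]+h[2])/2,np.linalg.norm(h-np.roll(h,1,0),axis=1))
print("foots",plane(t,B([(381,118),(122,392)]),.008)[:,:2],"tips",plane(t,B([(363,103)]),.060),plane(t,B([(62,394)]),.094))
# foot radius check
print(plane(t,B([(310,118),(452,118),(47,392),(198,392)]),.008)[:,:2])
im=s["color"]
o=cv2.resize(im[120:240,120:270,::-1],(750,600),interpolation=cv2.INTER_CUBIC)
cv2.imwrite("pics/s1.png",o)
o=cv2.resize(im[85:205,220:370,::-1],(750,600),interpolation=cv2.INTER_CUBIC);cv2.imwrite("pics/s2.png",o)
E
```

```text
tray walls [[ 0.4885 -0.124 ]
 [ 0.4064 -0.1311]
 [ 0.4192 -0.2706]
 [ 0.4987 -0.2639]] [ 0.4532 -0.1974] [0.1403 0.0824 0.1401 0.0798] -85.29968521483556
bar [[ 0.4499 -0.1304]
 [ 0.4549 -0.2413]] 0.11106776592346222 -87.39710518138685
hop [[ 0.5576 -0.3084]
 [ 0.399  -0.3205]
 [ 0.4146 -0.4782]] [ 0.4861 -0.3933] [0.222  0.159  0.1585]
foots [[0.585  0.1968]
 [0.4315 0.3677]] tips [[0.5857 0.1962 0.06  ]] [[0.4321 0.3674 0.094 ]]
[[0.5904 0.2426]
 [0.5797 0.151 ]
 [0.4368 0.4141]
 [0.426  0.3207]]
```

View pics/s1.png

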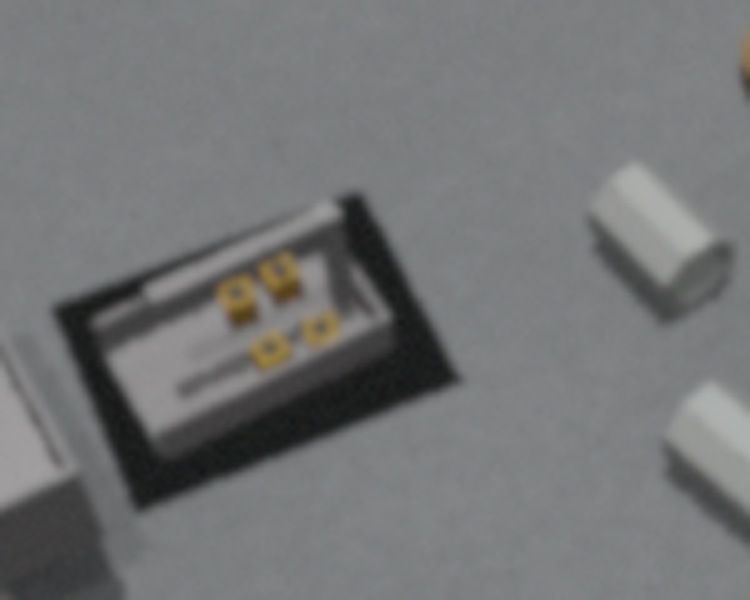

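View pics/s2.png

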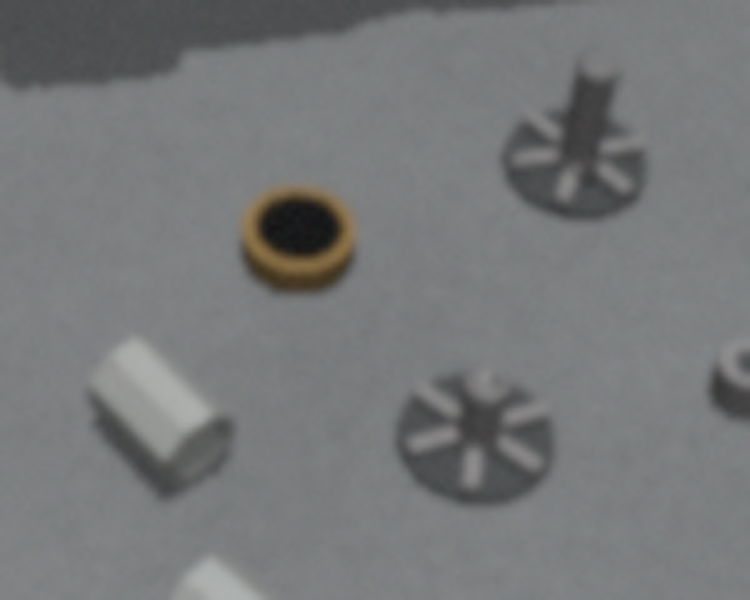

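Found so far:

| Item | x, y (m) | Direction |
|---|---|---|
| Tray handle | (0.4535, -0.197) | about -86° |
| Mat | (0.449, -0.194) | about -90° |
| Hopper | (0.486, -0.393) | – |
| Tall post | (0.432, 0.3675) | – |
| Short post | (0.585, 0.1965) | – |

Measured sizes match the given ones to within a few mm. I'm moving to above the tray.

>>> move_arm:
  commands:
    - [-1,[0.0247,0,-0.033],[0,0,0]]
    - [-1,[0.0247,0,-0.033],[0,0,0]]
    - [-1,[0.0247,0,-0.033],[0,0,0]]
    - [-1,[0.0247,0,-0.033],[0,0,0]]
    - [-1,[0.0247,0,-0.033],[0,0,0]]
    - [-1,[0.0247,0,-0.033],[0,0,0]]
    - [-1,[0.0247,0,-0.033],[0,0,0]]
    - [-1,[0.0247,0,-0.033],[0,0,0]]
    - [-1,[0.0247,0,-0.033],[0,0,0]]
    - [-1,[0.0247,0,-0.033],[0,0,0]]
    - [-1,[0.0247,0,-0.033],[0,0,0]]
    - [-1,[0.0247,0,-0.033],[0,0,0]]
    - [-1,[0.0247,0,-0.033],[0,0,0]]
    - [-1,[0.0247,0,-0.033],[0,0,0]]
    - [-1,[0.0247,0,-0.033],[0,0,0]]
    - [-1,[0.0247,0,-0.033],[0,0,0]]
    - [-1,[0.0247,0,-0.033],[0,0,0]]
    - [-1,[0.0247,0,-0.033],[0,0,0]]
    - [-1,[0.0247,0,-0.033],[0,0,0]]
    - [-1,[0.0247,0,-0.033],[0,0,0]]

```text
clock: 2.15
eef_pos: [0.4541, -0.1995, 0.2312]
orientation: [-90.0, 0.0, -19.5]
wrist_force: [1.0, 1.3, 0.1]
opening: 1.002
```

>>> move_arm:
  commands:
    - [-1,[0,0.01,0],[0,8.3,0]]
    - [-1,[0,0.01,0],[0,8.3,0]]
    - [-1,[0,0.01,0],[0,8.3,0]]
    - [-1,[0,0,0],[0,8.3,0]]
    - [-1,[0,0,0],[0,8.3,0]]
    - [-1,[0,0,0],[0,8.3,0]]
    - [-1,[0,0,0],[0,8.3,0]]
    - [-1,[0,0,0],[0,8.3,0]]
    - [-1,[0,0,0],[0,0,0]]
    - [-1,[0,0,0],[0,0,0]]

```text
clock: 3.15
eef_pos: [0.454, -0.1976, 0.2012]
orientation: [-90.0, 0.0, -85.6]
wrist_force: [-0.4, 0.1, 1.3]
opening: 1.0
```

```bash
cat >> h.py <<'E'
def go(p,rpy,n=1,pinch=False):
    """rows from the measured pose to TCP p (or grasp point p), n rows: shift in present tool axes, then turn"""
    from plant import get_state,pinch_z
    s=get_state();R=Ro.from_euler('xyz',s["orientation"],degrees=True);T=Ro.from_euler('xyz',rpy,degrees=True)
    p=np.array(p,float)
    if pinch: p=p-T.apply([0,pinch_z,0])
    d=R.inv().apply(p-s["eef_pos"]);r=(R.inv()*T).as_rotvec(degrees=True)
    print("t",round(s["clock"],2),"at",s["eef_pos"].round(4),s["orientation"].round(2),"F",s["wrist_force"].round(1),"op",round(s["opening"],3),"j",s["joints"].round(1))
    print("shift",(d/n).round(4),"turn",(r/n).round(2),"len",np.linalg.norm(d).round(4),"ang",np.linalg.norm(r).round(2))
E
python3 - <<'E'
from h import *; from plant import *
go([.4535,-.197,.083],[-90,0,-86],1,True)
s=get_state();pose=(s["eef_pos"],s["orientation"]);d=get_image("wrist")
uv=proj(d,[[.4535,-.197,.09],[.4499,-.1304,.09],[.4549,-.2413,.09]],pose);print(uv*1.5)
im=cv2.resize(d["color"][:,:,::-1],(768,576),interpolation=cv2.INTER_CUBIC)
for u in uv: cv2.circle(im,(int(u[0]*1.5+.25),int(u[1]*1.5+.25)),3,(255,0,255),1)
cv2.imwrite("pics/w1.png",im);np.save("w1.npy",{**d,"pose":pose},allow_pickle=True)
E
```

```text
t 3.15 at [ 0.454  -0.1976  0.2012] [-9.001e+01  1.000e-02 -8.562e+01] F [-0.4  0.1  1.3] op 1.0 j [-23.7  10.6 110.9  -0.   58.5 -28.1]
shift [-0.0006  0.1369 -0.0004] turn [ 0.01  0.38 -0.01] len 0.1369 ang 0.38
[[384.17670404 273.22953209]
 [386.67367826 165.44474568]
 [381.23877676 336.29837207]]
```

View pics/w1.png

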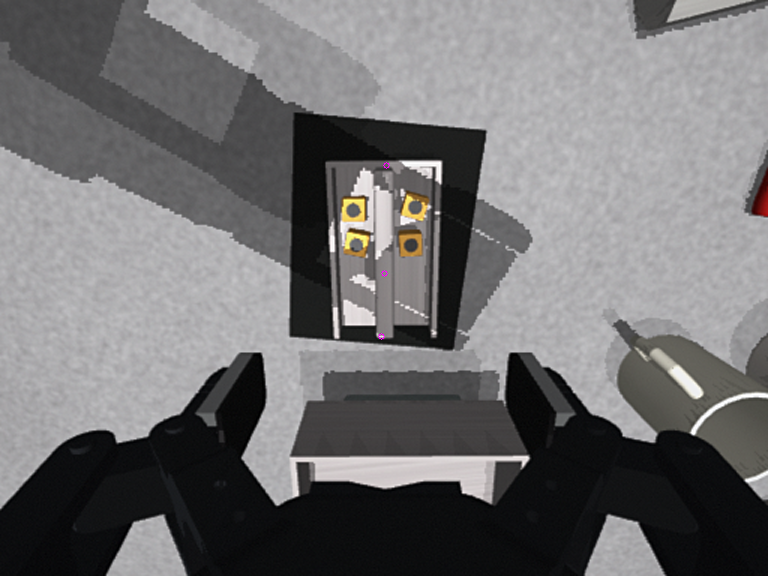

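The wrist view shows the projected bar points on the real bar, at (384,165), (384,273) and (381,336). It's aligned, so I'm descending and gripping.

>>> move_arm:
  commands:
    - [-1,[0,0.03,0],[0,0,0]]
    - [-1,[0,0.03,0],[0,0,0]]
    - [-1,[0,0.03,0],[0,0,0]]
    - [-1,[0,0.025,0],[0,0,0]]
    - [-1,[0,0.015,0],[0,0,0]]
    - [-1,[0,0.007,0],[0,0,0]]
    - [-1,[0,0,0],[0,0,0]]
    - [1,[0,0,0],[0,0,0]]
    - [1,[0,0,0],[0,0,0]]
    - [1,[0,0,0],[0,0,0]]
    - [1,[0,0,0],[0,0,0]]
    - [1,[0,0,0],[0,0,0]]
    - [1,[0,0,0],[0,0,0]]
    - [1,[0,0,0],[0,0,0]]
    - [1,[0,0,0],[0,0,0]]
    - [1,[0,0,0],[0,0,0]]
    - [1,[0,0,0],[0,0,0]]

```text
clock: 4.9
eef_pos: [0.454, -0.1977, 0.0644]
orientation: [-90.0, -0.0, -85.9]
wrist_force: [-3.6, -1.3, 4.9]
opening: 0.128
```

```bash
python3 - <<'E'
from h import *; from plant import *
np.set_printoptions(precision=4,suppress=True)
d=load("w1");q=plane(d,np.array([(297,113),(486,130),(455,348),(290,335)])/1.5,.003,d["pose"])[:,:2];print(q,q.mean(0),np.linalg.norm(q-np.roll(q,1,0),axis=1))
print(np.degrees(np.arctan2(*(q[3]-q[0])[::-1])),np.degrees(np.arctan2(*(q[2]-q[1])[::-1])))
s=get_state();print(s["clock"],s["eef_pos"],s["orientation"],s["wrist_force"],s["opening"]*85,s["joints"])
E
```

```text
[[ 0.3788 -0.1001]
 [ 0.5254 -0.1011]
 [ 0.5251 -0.2889]
 [ 0.3751 -0.2875]] [ 0.4511 -0.1944] [0.1874 0.1465 0.1878 0.1501]
-91.15351721224145 -90.07068701761263
4.9 [ 0.454  -0.1977  0.0644] [-90.0125  -0.0018 -85.8686] [-3.5926 -1.2699  4.9383] 10.85246047833158 [-23.7014  22.3751 116.7915  -0.0113  40.8436 -27.8243]
```

>>> move_arm:
  commands:
    - [1,[0,-0.01,0],[0,0,0]]
    - [1,[0,-0.02,0],[0,0,0]]
    - [1,[0,-0.03,0],[0,0,0]]
    - [1,[0,-0.03,0],[0,0,0]]
    - [1,[0,-0.03,0],[0,0,0]]
    - [1,[0,-0.016,0],[0,0,0]]
    - [1,[0,0,0],[0,0,0]]
    - [1,[0.01,0,0.001],[0,0,0]]
    - [1,[0.018,0,0.002],[0,0,0]]
    - [1,[0.022,0,0.002],[0,0,0]]
    - [1,[0.022,0,0.002],[0,0,0]]
    - [1,[0.022,0,0.002],[0,0,0]]
    - [1,[0.022,0,0.002],[0,0,0]]
    - [1,[0.022,0,0.002],[0,0,0]]
    - [1,[0.018,0,0.002],[0,0,0]]
    - [1,[0.016,0,0.002],[0,0,0]]
    - [1,[0.01,0,0.001],[0,0,0]]
    - [1,[0,0,0],[0,0,0]]

```text
clock: 6.7
eef_pos: [0.4852, -0.3791, 0.1999]
orientation: [-90.0, -0.0, -85.9]
wrist_force: [0.8, 0.4, -3.3]
opening: 0.125
```

```bash
python3 - <<'E'
from h import *; from plant import *
go([.485,-.378,.2],[-90,0,-85.87])
d=get_image("top");cv2.imwrite("pics/t2.png",cv2.resize(d["color"][170:300,270:500,::-1],(796,450),interpolation=cv2.INTER_CUBIC))
E
```

```text
t 6.7 at [ 0.4852 -0.3791  0.1999] [-90.01  -0.   -85.92] F [ 0.8  0.4 -3.3] op 0.125 j [-38.1  21.2  96.5  -0.   62.4 -42.2]
shift [-0.0011 -0.0001 -0.0002] turn [ 0.01 -0.05  0.  ] len 0.0011 ang 0.05
```

>>> move_arm:
  commands:
    - [1,[0,0,0],[0,0,5]]
    - [1,[0,0,0],[0,0,7]]
    - [1,[0,0,0],[0,0,7]]
    - [1,[0,0,0],[0,0,4]]
    - [1,[0,0,0],[0,0,2.5]]
    - [1,[0,0,0],[0,0,2.5]]
    - [1,[0,0,0],[0,0,2.5]]
    - [1,[0,0,0],[0,0,2.5]]
    - [1,[0,0,0],[0,0,2.5]]
    - [1,[0,0,0],[0,0,2.5]]
    - [1,[0,0,0],[0,0,2.5]]
    - [1,[0,0,0],[0,0,2.5]]
    - [1,[0,0,0],[0,0,3]]
    - [1,[0,0,0],[0,0,4]]
    - [1,[0,0,0],[0,0,4]]
    - [1,[0,0,0],[0,0,4]]
    - [1,[0,0,0],[0,0,4]]
    - [1,[0,0,0],[0,0,4]]
    - [1,[0,0,0],[0,0,0]]
    - [1,[0,0,0],[0,0,0]]

```text
clock: 8.75
eef_pos: [0.4854, -0.3776, 0.1999]
orientation: [-90.0, 65.9, -85.9]
wrist_force: [0.0, 0.0, -2.1]
opening: 0.125
```

```bash
python3 - <<'E'
from h import *; from plant import *
go([.485,-.378,.2],[-90,0,-85.87],8)
d=get_image("top");cv2.imwrite("pics/t3.png",cv2.resize(d["color"][170:300,270:500,::-1],(796,450),interpolation=cv2.INTER_CUBIC))
d=get_image("scene");im=d["color"][:,:,::-1];cv2.imwrite("pics/s3.png",cv2.resize(im[120:270,20:220],(800,600),interpolation=cv2.INTER_CUBIC))
hsv=cv2.cvtColor(im,cv2.COLOR_BGR2HSV);m=cv2.inRange(hsv,(20,120,100),(32,255,255));m[:,250:]=0
print([ (cv2.boundingRect(c)) for c in cv2.findContours(m,0,2)[0]])
E
```

```text
t 8.75 at [ 0.4854 -0.3776  0.1999] [-90.04  65.89 -85.88] F [ 0.   0.  -2.1] op 0.125 j [-53.7  53.2  66.3  33.4 118.2 -58.3]
shift [ 0.     -0.0001 -0.0001] turn [ 0.    0.   -8.24] len 0.0006 ang 65.89
[(248, 304, 2, 6), (82, 228, 6, 7), (95, 224, 1, 1), (95, 222, 8, 8), (75, 219, 7, 6), (87, 202, 7, 8)]
```

View pics/s3.png

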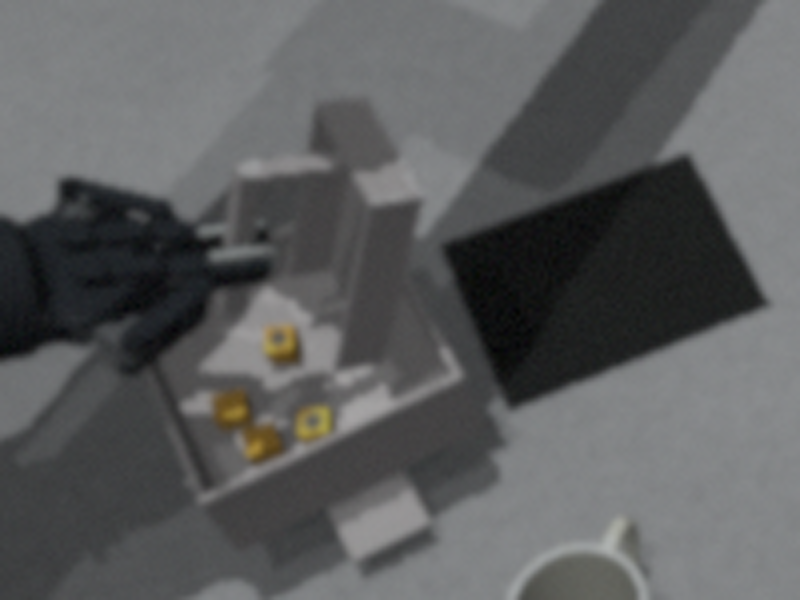

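The scene view shows all four spacers inside the hopper, at (280,343), (232,408), (313,422) and (262,442), and the tray empty. I'm returning the tray to the mat.

>>> move_arm:
  commands:
    - [1,[0,0,0],[0,0,-8.2]]
    - [1,[0,0,0],[0,0,-8.2]]
    - [1,[0,0,0],[0,0,-8.2]]
    - [1,[0,0,0],[0,0,-8.2]]
    - [1,[0,0,0],[0,0,-8.2]]
    - [1,[0,0,0],[0,0,-8.2]]
    - [1,[0,0,0],[0,0,-8.2]]
    - [1,[0,0,0],[0,0,-8.5]]
    - [1,[-0.016,0,-0.002],[0,0,0]]
    - [1,[-0.03,0,-0.004],[0,0,0]]
    - [1,[-0.035,0,-0.004],[0,0,0]]
    - [1,[-0.035,0,-0.004],[0,0,0]]
    - [1,[-0.035,0,-0.004],[0,0,0]]
    - [1,[-0.025,0,-0.003],[0,0,0]]
    - [1,[-0.01,0,-0.001],[0,2,0]]
    - [1,[0,0,0],[0,2,0]]
    - [1,[0,0,0],[0,0,0]]

```text
clock: 10.55
eef_pos: [0.4495, -0.1929, 0.2011]
orientation: [-90.1, 0.3, -89.9]
wrist_force: [-0.6, -0.1, -1.7]
opening: 0.131
```

```bash
python3 - <<'E'
from h import *; from plant import *
go([.4505,-.194,.0644],[-90,0,-90])
E
```

```text
t 10.55 at [ 0.4495 -0.1929  0.2011] [-90.06   0.27 -89.87] F [-0.6 -0.1 -1.7] op 0.131 j [-23.6  10.2 111.5   0.3  58.5 -23.8]
shift [0.0017 0.1367 0.0011] turn [ 0.06  0.13 -0.27] len 0.1367 ang 0.31
```

>>> move_arm:
  commands:
    - [1,[0.001,0.02,0.001],[0,0,0]]
    - [1,[0,0.03,0],[0,0,-0.3]]
    - [1,[0,0.03,0],[0,0,0]]
    - [1,[0,0.03,0],[0,0,0]]
    - [1,[0,0.014,0],[0,0,0]]
    - [1,[0,0.006,0],[0,0,0]]
    - [1,[0,0.003,0],[0,0,0]]
    - [1,[0,0.002,0],[0,0,0]]
    - [1,[0,0.001,0],[0,0,0]]
    - [1,[0,0,0],[0,0,0]]
    - [1,[0,0,0],[0,0,0]]

```text
clock: 11.65
eef_pos: [0.4511, -0.1953, 0.0652]
orientation: [-90.0, -0.2, -89.9]
wrist_force: [0.5, -0.1, -2.0]
opening: 0.127
```

```bash
python3 - <<'E'
from h import *; from plant import *
go([.4505,-.194,.0644],[-90,0,-90]);print(get_state()["torque"])
E
```

```text
t 11.65 at [ 0.4511 -0.1953  0.0652] [-89.96  -0.22 -89.87] F [ 0.5 -0.1 -2. ] op 0.127 j [-23.5  22.  117.3  -0.3  40.6 -23.4]
shift [-0.0013  0.0007 -0.0006] turn [-0.04  0.13  0.22] len 0.0016 ang 0.26
[-0.0389395   0.03405992  0.01795683]
```

>>> move_arm:
  commands:
    - [1,[-0.001,0.0008,0],[0,0,0.2]]
    - [1,[0,0,0],[0,0,0]]

```text
clock: 11.85
eef_pos: [0.451, -0.1945, 0.0644]
orientation: [-90.0, -0.0, -89.9]
wrist_force: [-2.5, -2.2, 4.2]
opening: 0.129
```

>>> move_arm:
  commands:
    - [1,[0,0.0007,0],[0,0,0]]
    - [1,[0,0,0],[0,0,0]]

```text
clock: 12.05
eef_pos: [0.4508, -0.1945, 0.0643]
orientation: [-90.0, -0.0, -89.9]
wrist_force: [-6.6, -0.9, 15.8]
opening: 0.131
```

```bash
python3 - <<'E'
from plant import *
s=get_state();print(s["wrist_force"],s["torque"],s["eef_pos"])
E
```

```text
[-6.57021184 -0.88391373 15.79145629] [-0.23156433  0.84804476 -0.02133476] [ 0.45084673 -0.19452005  0.06425045]
```

>>> move_arm:
  commands:
    - [1,[0,-0.0007,0],[0,0,0]]
    - [0.6,[0,0,0],[0,0,0]]
    - [0.3,[0,0,0],[0,0,0]]
    - [0,[0,0,0],[0,0,0]]
    - [-0.3,[0,0,0],[0,0,0]]
    - [-0.5,[0,0,0],[0,0,0]]
    - [-0.5,[0,-0.02,0],[0,0,0]]
    - [-0.5,[0,-0.04,0],[0,0,0]]
    - [-1,[0,-0.04,0],[0,0,0]]
    - [-1,[0,-0.04,0],[0,0,0]]
    - [-1,[0,0,0],[0,0,0]]

```text
clock: 13.15
eef_pos: [0.4537, -0.1954, 0.2089]
orientation: [-89.5, -0.2, -89.9]
wrist_force: [0.7, 0.5, -0.1]
opening: 1.0
```

```bash
python3 - <<'E'
from h import *; from plant import *
np.set_printoptions(precision=4,suppress=True)
s=get_state();pose=(s["eef_pos"],s["orientation"]);print(s["clock"],*pose,s["opening"],s["joints"])
d=get_image("wrist");np.save("w2.npy",{**d,"pose":pose},allow_pickle=True);cv2.imwrite("pics/w2.png",cv2.resize(d["color"][:,:,::-1],(640,480)))
t=get_image("top");np.save("top2.npy",t,allow_pickle=True)
c=cv2.resize(t["color"][130:270,220:390,::-1],(729,600),interpolation=cv2.INTER_CUBIC)
cv2.imwrite("pics/m.png",np.hstack([cv2.resize(d["color"][40:260,120:400,::-1],(400,314)),cv2.resize(t["color"][190:290,280:390,::-1],(345,314),interpolation=cv2.INTER_CUBIC)]))
# tumblers: brightest (top) facet at z=.05
im=load("top")["color"];V=im.max(2)
for n,b in(("tall",(345,230,415,315)),("short",(345,338,405,405))):
    x0,y0,x1,y1=[int(v*.64) for v in b]
    m=np.zeros_like(V);m[y0:y1,x0:x1]=(V[y0:y1,x0:x1]>195)*255
    c=max(cv2.findContours(m,0,cv2.CHAIN_APPROX_NONE)[0],key=cv2.contourArea)
    print(n,np.percentile(V[y0:y1,x0:x1],[50,80,90,95,98]),cv2.minAreaRect((plane(t,c[:,0],.05)[:,:2]*1000).astype(np.float32)))
E
```

```text
13.15 [ 0.4537 -0.1954  0.2089] [-89.543   -0.2022 -89.871 ] 0.9999560649035206 [-23.472    9.6969 110.9657  -0.0027  58.8378 -23.6004]
tall [149. 169. 212. 218. 219.] ((665.8807373046875, 12.6033935546875), (98.03414154052734, 20.561330795288086), 17.50531768798828)
short [148. 169. 217. 219. 220.] ((501.8877868652344, 36.78998947143555), (68.00189208984375, 20.399831771850586), 10.827898025512695)
```

View pics/m.png

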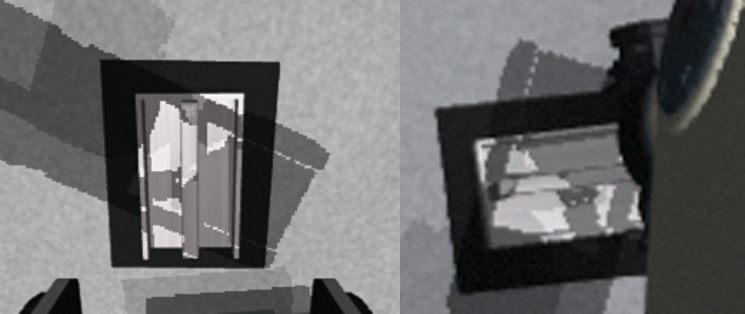

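Tray is empty, centred on the mat and aligned with it. Next I'm fitting the arm's geometry from the recorded poses to check that the tumbler poses are within reach.

```bash
cat > k.py <<'E'
from h import *
from scipy.optimize import least_squares
S=[([70.39151,20.26275,93.62994,.0013,66.19084,-.1344],(.208155,.588785,.230552),(-90.08,0,-19.47)),
([-23.7,10.6,110.9,0,58.5,-28.1],(.454,-.1976,.2012),(-90.01,0,-85.62)),
([-23.7014,22.3751,116.7915,-.0113,40.8436,-27.8243],(.454,-.1977,.0644),(-90.01,0,-85.87)),
([-38.1,21.2,96.5,0,62.4,-42.2],(.4852,-.3791,.1999),(-90.01,0,-85.92)),
([-53.7,53.2,66.3,33.4,118.2,-58.3],(.4854,-.3776,.1999),(-90.04,65.89,-85.88)),
([-23.472,9.6969,110.9657,-.0027,58.8378,-23.6004],(.4537,-.1954,.2089),(-89.543,-.2022,-89.871))]
M=None
def fk(j,k):
    a1,d1,L2,L3,b,d6=k
    e=lambda s,a:Ro.from_euler(s,a,degrees=True)
    A=e('z',j[0]);B=A*e('y',j[1]);C=B*e('y',j[2])
    W=C*e('z',j[3])*e('y',j[4])*e('z',j[5])
    p=np.array([0,0,d1])+A.apply([a1,0,0])+B.apply([0,0,L2])+C.apply([b,0,L3])+W.apply([0,0,d6])
    return p,W
# tool from flange
W0=fk(S[0][0],np.zeros(6))[1];T0=Ro.from_euler('xyz',S[0][2],degrees=True);TF=W0.inv()*T0
res=lambda k:np.concatenate([fk(j,k)[0]-p for j,p,o in S]+[.002*(k-K0)])
K0=np.array([.0,.4,.45,.45,0,.25])
K=least_squares(res,K0).x
LO=np.array([-150.9,-52.94,3.33,-74.26,0,-172.89]);HI=np.array([150.9,120.26,152.33,254.26,154.13,172.89])
def ik(p,R,j0):
    def f(j):
        q,W=fk(j,K);return np.concatenate([(q-p)*10,(R.inv()*W*TF).as_rotvec()])
    s=least_squares(f,np.clip(j0,LO+.5,HI-.5),bounds=(LO,HI));return s.x,np.abs(s.fun).max()
def toolR(y,z):
    y=np.array(y)/np.linalg.norm(y);z=np.array(z)/np.linalg.norm(z);return Ro.from_matrix(np.c_[np.cross(y,z),y,z])
def lie(u,a):  # pointing forward-down along heading u, a below horizontal
    u,a=np.radians([u,a]);U=np.array([np.cos(u),np.sin(u),0]);return toolR(np.cos(a)*U-[0,0,np.sin(a)],[np.sin(u),-np.cos(u),0])
def stand(u,a): # mouth down, tool pointing back along heading u, a from vertical
    u,a=np.radians([u,a]);U=np.array([np.cos(u),np.sin(u),0]);return toolR(-np.sin(a)*U-[0,0,np.cos(a)],[np.sin(u),-np.cos(u),0])
E
python3 - <<'E'
from k import *
np.set_printoptions(precision=4,suppress=True)
print("TF",TF.as_matrix().round(2).tolist(),"K",K)
for j,p,o in S: q,W=fk(j,K);print((q-p)*1e3,np.degrees((Ro.from_euler('xyz',o,degrees=True).inv()*W*TF).magnitude()))
pz=-.0187
def show(n,g,R,j0):
    p=np.array(g)-R.apply([0,pz,0]);j,e=ik(p,R,j0);print(n,"TCP",p,"rpy",R.as_euler('xyz',degrees=True).round(1),"j",j.round(1),"err",round(e,4));return j
for a in(40,45):
    u=np.radians(17.4);c=np.array([.6659,.0126])-.015*np.array([np.cos(u),np.sin(u)])
    j=show("tall pick",[*c,.026],lie(17.4,a),[0,60,60,5,20,75]);
    for h in(40.4,0,90,-50): show(f"tall place hd{h}",[.432,.3675,.079+.09],stand(h,a),[40,20,90,0,110,85]);show(f"  low",[.432,.3675,.079],stand(h,a),[40,20,90,0,110,85])
    u=np.radians(10.9);c=np.array([.502,.0368])-.005*np.array([np.cos(u),np.sin(u)])
    show("short pick",[*c,.026],lie(10.9,a),[0,50,80,5,20,75])
    for h in(18.6,60): show(f"short place {h}",[.585,.1965,.054+.06],stand(h,a),[18,20,90,0,110,85])
E
```

```text
TF [[-0.0, -0.0, -1.0], [-1.0, -0.0, 0.0], [-0.0, 1.0, -0.0]] K [-0.0012  0.2933  0.572   0.4949  0.0592  0.3448]
[ 1.5452 -0.1331 -0.0494] 0.0
[-0.698  -1.3857  0.4517] 0.02812118675171078
[-0.5068 -1.4314 -0.1477] 0.006920928668416565
[-0.6896 -0.8047 -0.6005] 0.09273361101466193
[-0.33   -0.1802  0.245 ] 0.06262612220195841
[-0.8931 -1.2381  0.1013] 0.005877358723238398
tall pick TCP [0.6653 0.0124 0.014 ] rpy [ -90.    50.  -162.6] j [ -9.2  40.  127.2 146.9  38.9 -80.9] err 0.0
tall place hd40.4 TCP [0.4228 0.3597 0.1547] rpy [ -90.   -40.  -139.6] j [40.4 41.8 78.6 -0.  99.6 90. ] err 0.0
  low TCP [0.4228 0.3597 0.0647] rpy [ -90.   -40.  -139.6] j [40.4 47.7 80.1 -0.  92.3 90. ] err 0.0
tall place hd0 TCP [0.42   0.3675 0.1547] rpy [ -90.  -40. -180.] j [ 29.8  38.8  84.3  18.7  92.8 114.6] err 0.0
  low TCP [0.42   0.3675 0.0647] rpy [ -90.  -40. -180.] j [ 29.8  45.1  85.8  18.7  85.5 112.2] err 0.0
tall place hd90 TCP [0.432  0.3555 0.1547] rpy [-90. -40. -90.] j [ 53.2  37.4  87.  -22.7  89.5  60.4] err 0.0
  low TCP [0.432  0.3555 0.0647] rpy [-90. -40. -90.] j [ 53.2  4
[... 1219 characters left out ...]
40.   85.  -24.5  93.7  61.3] err 0.0
  low TCP [0.432  0.3543 0.0658] rpy [-90. -45. -90.] j [ 54.2  46.4  86.1 -24.5  86.8  64.4] err 0.0
tall place hd-50 TCP [0.4235 0.3776 0.1558] rpy [-90. -45. 130.] j [ 18.2  31.  102.6  43.4  72.7 134.8] err 0.0
  low TCP [0.4235 0.3776 0.0658] rpy [-90. -45. 130.] j [ 18.2  38.8 103.8  45.8  66.3 128. ] err 0.0
short pick TCP [0.5101 0.0384 0.0128] rpy [ -90.    45.  -169.1] j [ -1.6  37.1 144.5 167.8  46.5 -90.5] err 0.0
short place 18.6 TCP [0.5725 0.1923 0.1008] rpy [ -90.   -45.  -161.4] j [ 18.6  52.1  68.2  -0.  104.8  90. ] err 0.0
short place 60 TCP [0.5784 0.185  0.1008] rpy [ -90.  -45. -120.] j [ 29.5  48.6  75.5 -21.2  96.2  65. ] err 0.0
```

```bash
cat > srch.py <<'E'
from k import *
import itertools
np.set_printoptions(precision=3,suppress=True)
pz=-.0187
FL=Ro.from_euler('y',180,degrees=True)
def sols(g,R):
    p=np.array(g)-R.apply([0,pz,0]);out=[];az=np.degrees(np.arctan2(p[1],p[0]))
    for j4,j5,j6 in itertools.product((0,90,170),(60,),(-110,0,110)):
        j,e=ik(p,R,[az,40,90,j4,j5,j6])
        if e<1e-3 and (j-LO).min()>4 and (HI-j).min()>4 and j[4]>10 and not any(np.abs(j-o).max()<2 for o in out): out.append(j)
    return out
def path(g0,R0,g1,R1,j,n=12):
    rv=(R0.inv()*R1).as_rotvec();js=[j]
    for t in np.linspace(0,1,n+1)[1:]:
        R=R0*Ro.from_rotvec(rv*t);g=np.array(g0)*(1-t)+np.array(g1)*t
        j,e=ik(g-R.apply([0,pz,0]),R,j)
        if e>2e-3: return None
        js.append(j)
    return np.array(js)
T={"tall":([.6659,.0126],17.4,.015,[.432,.3675],.079),"short":([.502,.0368],10.9,.008,[.585,.1965],.057)}
for n,(c,u,d,post,zp) in T.items():
    U=np.array([np.cos(np.radians(u)),np.sin(np.radians(u))]);g=[*(np.array(c)-d*U),.026];gl=[*g[:2],.2]
    for a in(60,70,75,80):
      for cam in(0,1):
        F=FL if cam else Ro.identity()
        R0=lie(u,a)*F
        for j0 in sols(g,R0):
            best=[]
            dn=path(g,R0,gl,R0,j0,3)
            if dn is None: continue
            for h in range(-170,181,25):
                R1=stand(h,a)*F;P=path(gl,R0,[*post,zp+.1],R1,dn[-1])
                if P is None: continue
                D=path([*post,zp+.1],R1,[*post,zp],R1,P[-1],3)
                if D is None: continue
                A=np.vstack([P,D]);best.append((np.abs(np.diff(P,axis=0)).max(0).max(),h,A[:,4].min(),(A-LO).min(),(HI-A).min(),D[-1]))
            best.sort(key=lambda b:b[0])
            print(n,"a",a,"cam",cam,"pick",j0.round(0),*[(round(b[0]),b[1],*np.round(b[2:5]),b[5].round(0)) for b in best[:3]],sep=" | ")
E
time timeout 560 python3 srch.py
```

```text
tall | a | 60 | cam | 0 | pick | [ -5.  33. 118.  88.  11. -17.] | (16, -95, np.float64(25.0), np.float64(25.0), np.float64(24.0), array([ 12.,  39., 128.,  99.,  57., 105.])) | (16, 55, np.float64(25.0), np.float64(25.0), np.float64(36.0), array([ 45.,  59.,  69.,  -9., 112.,  82.])) | (17, -70, np.float64(25.0), np.float64(25.0), np.float64(38.0), array([ 11.,  42., 113.,  69.,  67., 117.]))
tall | a | 70 | cam | 0 | pick | [ -3.  33. 112.  23.  17.  49.] | (9, 55, np.float64(37.0), np.float64(37.0), np.float64(27.0), array([ 46.,  64.,  64., -10., 121.,  81.])) | (9, 30, np.float64(37.0), np.float64(37.0), np.float64(26.0), array([ 37.,  64.,  63.,   7., 122.,  96.])) | (9, -70, np.float64(37.0), np.float64(37.0), np.float64(40.0), array([  8.,  48., 111.,  72.,  75., 111.]))
tall | a | 70 | cam | 1 | pick | [  -3.   33.  112.   23.   17. -131.] | (9, 55, np.float64(37.0), np.float64(37.0), np.float64(27.0), array([ 46.,  64.,  64., -10., 121., -99.])) | (9, 30, np.float64(37.0), np.float64(37.0), np.float64(26.0), array([ 37.,  64.,  63.,   7., 122., -84.])) | (9, -70, np.float64
[... 3021 characters left out ...]
  67.,  70., -45., 112.,  61.])) | (8, -70, np.float64(44.0), np.float64(44.0), np.float64(34.0), array([ -9.,  61.,  88.,  60.,  95., 117.])) | (8, -95, np.float64(44.0), np.float64(44.0), np.float64(34.0), array([-12.,  57., 105.,  80.,  83., 107.]))
short | a | 80 | cam | 1 | pick | [   3.   26.  125.    4.   19. -101.] | (7, 80, np.float64(44.0), np.float64(28.0), np.float64(34.0), array([  39.,   67.,   70.,  -45.,  112., -119.])) | (8, -70, np.float64(44.0), np.float64(44.0), np.float64(34.0), array([ -9.,  61.,  88.,  60.,  95., -63.])) | (8, -95, np.float64(44.0), np.float64(44.0), np.float64(34.0), array([-12.,  57., 105.,  80.,  83., -73.]))
real	1m2.584s
user	1m0.292s
sys	0m0.341s
```

```bash
cat >> k.py <<'E'
from scipy.linalg import expm,logm
def H(p,R): T=np.eye(4);T[:3,:3]=R.as_matrix();T[:3,3]=p;return T
def screw(p0,R0,g,R1,n,j=None,pz=-.0187):
    """n equal rows (shift, turn) from TCP pose to grasp point g with R1; prints path check"""
    p1=np.array(g)-R1.apply([0,pz,0]);T=np.linalg.inv(H(p0,R0))@H(p1,R1)
    X=np.real(expm(np.real(logm(T))/n));sh=X[:3,3];tu=Ro.from_matrix(X[:3,:3]).as_rotvec(degrees=True)
    print("rows",n,"shift",sh.round(4),"turn",tu.round(2),"|",np.linalg.norm(sh).round(4),np.linalg.norm(tu).round(2))
    if j is not None:
        A=H(p0,R0);js=[j];zs=[]
        for i in range(n):
            A=A@X;q,e=ik(A[:3,3],Ro.from_matrix(A[:3,:3]),js[-1]);js.append(q);zs.append(A[:3,3])
        js=np.array(js);print(" maxrate/row",np.abs(np.diff(js,axis=0)).max(0).round(1),"minj5",js[:,4].min().round(0),"end",js[-1].round(0),"mid",zs[n//2].round(3),"minz",min(z[2] for z in zs).round(3),"e",round(e,4))
        j=js[-1]
    return p1,R1,j
def now():
    from plant import get_state
    s=get_state();return s["eef_pos"],Ro.from_euler('xyz',s["orientation"],degrees=True),s["joints"]
FL=Ro.from_euler('y',180,degrees=True)
E
python3 - <<'E'
from k import *
p,R,j=now()
u=np.radians(17.4);U=np.array([np.cos(u),np.sin(u),0]);g=np.array([.6659,.0126,.026])-.015*U
R0=lie(17.4,70)*FL;y=R0.apply([0,1,0])
b=screw(p,R,g-.12*y,R0,18,j);print(b[0],R0.as_euler('xyz',degrees=True))
c=screw(b[0],b[1],g,R0,5,b[2]);print(c[0])
t=load("top");
for n,q in(("flux",(172,272)),("bush",(175,322)),("mug",(560,235)),("box",(25,320)),("sd",(437,215)),("bins",(340,190))): print(n,plane(t,np.array(q)*.64,.0)[0,:2].round(3))
E
```

```text
rows 18 shift [-0.0004  0.0056  0.0158] turn [ 1.04 -5.89 -0.76] | 0.0168 6.03
 maxrate/row [1.1 1.  0.8 2.6 1.8 7.4] minj5 28.0 end [  -4.   20.  114.   15.   28. -124.] mid [ 0.589 -0.125  0.158] minz 0.121 e 0.0
[ 0.61852517 -0.00224637  0.12119086] [-90.  -20.   17.4]
rows 5 shift [ 0.     0.024 -0.   ] turn [-0. -0.  0.] | 0.024 0.0
 maxrate/row [0.3 2.7 0.7 2.  2.4 1.9] minj5 17.0 end [  -3.   33.  112.   23.   17. -131.] mid [0.642 0.005 0.054] minz 0.008 e 0.0
[0.6576895  0.01002699 0.00842775]
flux [0.715 0.365]
bush [0.627 0.362]
mug [ 0.704 -0.31 ]
box [0.66  0.613]
sd [ 0.766 -0.102]
bins [0.833 0.064]
```

>>> move_arm:
  commands:
    - [-1,[-0.0004,0.0056,0.0158],[1.04,-5.89,-0.76]]
    - [-1,[-0.0004,0.0056,0.0158],[1.04,-5.89,-0.76]]
    - [-1,[-0.0004,0.0056,0.0158],[1.04,-5.89,-0.76]]
    - [-1,[-0.0004,0.0056,0.0158],[1.04,-5.89,-0.76]]
    - [-1,[-0.0004,0.0056,0.0158],[1.04,-5.89,-0.76]]
    - [-1,[-0.0004,0.0056,0.0158],[1.04,-5.89,-0.76]]
    - [-1,[-0.0004,0.0056,0.0158],[1.04,-5.89,-0.76]]
    - [-1,[-0.0004,0.0056,0.0158],[1.04,-5.89,-0.76]]
    - [-1,[-0.0004,0.0056,0.0158],[1.04,-5.89,-0.76]]
    - [-1,[-0.0004,0.0056,0.0158],[1.04,-5.89,-0.76]]
    - [-1,[-0.0004,0.0056,0.0158],[1.04,-5.89,-0.76]]
    - [-1,[-0.0004,0.0056,0.0158],[1.04,-5.89,-0.76]]
    - [-1,[-0.0004,0.0056,0.0158],[1.04,-5.89,-0.76]]
    - [-1,[-0.0004,0.0056,0.0158],[1.04,-5.89,-0.76]]
    - [-1,[-0.0004,0.0056,0.0158],[1.04,-5.89,-0.76]]
    - [-1,[-0.0004,0.0056,0.0158],[1.04,-5.89,-0.76]]
    - [-1,[-0.0004,0.0056,0.0158],[1.04,-5.89,-0.76]]
    - [-1,[-0.0004,0.0056,0.0158],[1.04,-5.89,-0.76]]
    - [-1,[0,0,0],[0,0,0]]
    - [-1,[0,0,0],[0,0,0]]

```text
clock: 15.25
eef_pos: [0.6169, -0.0019, 0.1191]
orientation: [-89.8, -19.8, 17.2]
wrist_force: [0.0, 0.5, 0.8]
opening: 0.997
```

```bash
python3 - <<'E'
from k import *
from plant import *
p,R,j=now();print(p,R.as_euler('xyz',degrees=True),j.round(1),get_state()["clock"])
u=np.radians(17.4);U=np.array([np.cos(u),np.sin(u),0]);g=np.array([.6659,.0126,.028])-.015*U
R0=lie(17.4,70)*FL
screw(p,R,g,R0,5,j)
d=get_image("wrist");im=d["color"][:,:,::-1].copy()
c=np.array([.6659,.0126,.05])
for q in (c+.05*U,c-.05*U,c): 
    uv=proj(d,q,(p,R.as_euler('xyz',degrees=True)))[0];print(uv);cv2.circle(im,tuple(int(round(v)) for v in uv),3,(255,0,255),1)
cv2.imwrite("pics/w3.png",im)
E
```

```text
[ 0.61692261 -0.00193563  0.11912006] [-89.84114781 -19.81497228  17.19213169] [  -4.4   20.   114.2   15.6   28.2 -124.2] 15.25
rows 5 shift [ 0.0006  0.0233 -0.0002] turn [-0.02 -0.04 -0.04] | 0.0233 0.06
 maxrate/row [0.5 2.6 0.7 1.9 2.4 1.8] minj5 18.0 end [  -3.   33.  112.   23.   18. -131.] mid [0.641 0.005 0.054] minz 0.01 e 0.0
[255.45264893 254.32284904]
[254.8183914  171.37023568]
[255.17465757 217.96520465]
```

View pics/w3.png

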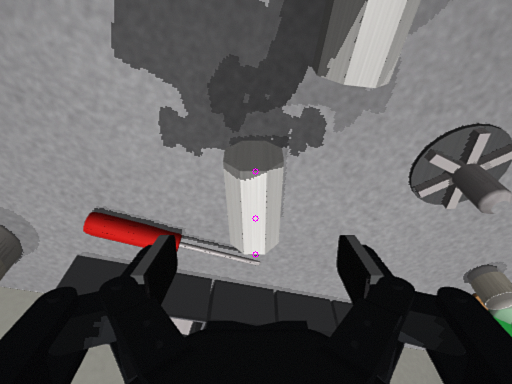

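The wrist view shows the long tumbler's top facet running from (254,176) to (255,253), in line with my projected points, with its closed base toward the robot. I'm descending and gripping.

>>> move_arm:
  commands:
    - [-1,[0.0006,0.0235,0],[0,0,0]]
    - [-1,[0.0006,0.0235,0],[0,0,0]]
    - [-1,[0.0006,0.0235,0],[0,0,0]]
    - [-1,[0.0006,0.0235,0],[0,0,0]]
    - [-1,[0.0006,0.0155,0],[0,0,0]]
    - [-1,[0,0.007,0],[0,0,0]]
    - [-1,[0,0,0],[0,0,0]]
    - [1,[0,0,0],[0,0,0]]
    - [1,[0,0,0],[0,0,0]]
    - [1,[0,0,0],[0,0,0]]
    - [1,[0,0,0],[0,0,0]]
    - [1,[0,0,0],[0,0,0]]
    - [1,[0,0,0],[0,0,0]]
    - [1,[0,0,0],[0,0,0]]

```text
clock: 16.7
eef_pos: [0.659, 0.0108, 0.0134]
orientation: [-90.0, -20.1, 17.4]
wrist_force: [-2.8, -1.4, 6.3]
opening: 0.573
```

```bash
python3 - <<'E'
from k import *
from plant import *
p,R,j=now();s=get_state();print(s["clock"],p.round(4),R.as_euler('xyz',degrees=True).round(2),s["opening"]*85,s["wrist_force"].round(1))
R0=R;g=p+R.apply([0,-.0187,0]);print("pinch",g.round(4))
b=screw(p,R,g+[0,0,.2],R,6,j);
for h in(-25,-10,0):
    R1=stand(h,70)*FL;print(h)
    for n in(18,): c=screw(b[0],b[1],[.432,.3675,.079+.12],R1,n,b[2])
    d=screw(c[0],c[1],[.432,.3675,.082],R1,6,c[2])
E
```

```text
16.7 [0.659  0.0108 0.0134] [-89.96 -20.06  17.36] 48.69707907494959 [-2.8 -1.4  6.3]
pinch [0.6528 0.0089 0.031 ]
rows 6 shift [ 0.0114 -0.0313  0.    ] turn [-0.  0. -0.] | 0.0333 0.0
 maxrate/row [0.1 3.4 1.7 3.8 3.9 4.1] minj5 18.0 end [  -3.   16.  105.   10.   40. -117.] mid [0.659 0.011 0.147] minz 0.047 e 0.0
-25
rows 18 shift [-0.0137  0.0095  0.0196] turn [1.1  2.36 4.75] | 0.0257 5.42
 maxrate/row [1.8 1.9 1.3 4.1 4.4 5.6] minj5 40.0 end [ 19.  47.  84.  42. 106. -57.] mid [0.499 0.195 0.146] minz 0.146 e 0.0
rows 6 shift [ 0.0183  0.0067 -0.    ] turn [ 0.  0. -0.] | 0.0195 0.0
 maxrate/row [0.  1.6 0.4 0.3 1.1 1.1] minj5 100.0 end [ 19.  56.  84.  41. 100. -63.] mid [0.416 0.375 0.115] minz 0.076 e 0.0
-10
rows 18 shift [-0.0113  0.0077  0.0209] turn [0.71 1.53 4.9 ] | 0.025 5.18
 maxrate/row [2.3 2.1 1.8 3.9 4.8 5.9] minj5 40.0 end [ 23.  50.  77.  35. 115. -61.] mid [0.509 0.199 0.157] minz 0.157 e 0.0
rows 6 shift [ 0.0183  0.0067 -0.    ] turn [ 0. -0.  0.] | 0.0195 0.0
 maxrate/row [0.  1.5 0.4 0.4 1.2 0.9] minj5 108.0 end [ 23.  59.  76.  33. 108. -66.] mid [0.415 0.371 0.115] minz 0.076 e 0.0
0
rows 18 shift [-0.0097  0.0065  0.0217] turn [0.45 0.97 4.96] | 0.0246 5.08
 maxrate/row [2.5 2.3 2.  3.6 5.  6. ] minj5 40.0 end [ 26.  52.  72.  29. 120. -65.] mid [0.515 0.202 0.164] minz 0.164 e 0.0
rows 6 shift [0.0183 0.0067 0.    ] turn [0. 0. 0.] | 0.0195 0.0
 maxrate/row [0.  1.5 0.4 0.4 1.2 0.8] minj5 113.0 end [ 26.  61.  71.  27. 113. -69.] mid [0.414 0.368 0.115] minz 0.076 e 0.0
```

>>> move_arm:
  commands:
    - [1,[0.0034,-0.0094,0],[0,0,0]]
    - [1,[0.0068,-0.0188,0],[0,0,0]]
    - [1,[0.0114,-0.0313,0],[0,0,0]]
    - [1,[0.0114,-0.0313,0],[0,0,0]]
    - [1,[0.0114,-0.0313,0],[0,0,0]]
    - [1,[0.0114,-0.0313,0],[0,0,0]]
    - [1,[0.0114,-0.0313,0],[0,0,0]]
    - [1,[0.0068,-0.0188,0],[0,0,0]]
    - [1,[0,0,0],[0,0,0]]
    - [1,[0,0,0],[0,0,0]]

```text
clock: 17.7
eef_pos: [0.658, 0.0108, 0.2286]
orientation: [-89.9, -20.0, 17.4]
wrist_force: [-0.6, 0.4, -1.4]
opening: 0.571
```

```bash
python3 - <<'E'
from k import *
from plant import *
p,R,j=now();s=get_state();print(s["clock"],p.round(4),R.as_euler('xyz',degrees=True).round(2),s["opening"]*85,s["wrist_force"].round(1),s["torque"].round(2))
h=-25;hv=np.array([np.cos(np.radians(h)),np.sin(np.radians(h)),0]);R1=stand(h,70)*FL
c=screw(p,R,np.array([.432,.3675,.24])+.006*hv,R1,18,j);print(c[0].round(4),R1.as_euler('xyz',degrees=True))
E
```

```text
17.7 [0.658  0.0108 0.2286] [-89.94 -19.96  17.37] 48.53849798919125 [-0.6  0.4 -1.4] [-0.02  0.21 -0.02]
rows 18 shift [-0.0139  0.0079  0.0198] turn [1.1  2.36 4.75] | 0.0254 5.41
 maxrate/row [1.9 1.8 1.3 4.2 4.5 5.6] minj5 42.0 end [ 18.  44.  84.  43. 109. -55.] mid [0.496 0.194 0.178] minz 0.175 e 0.0
[0.4215 0.3724 0.2336] [-90.  70. -25.]
```

>>> move_arm:
  commands:
    - [1,[-0.0139,0.0079,0.0198],[1.1,2.36,4.75]]
    - [1,[-0.0139,0.0079,0.0198],[1.1,2.36,4.75]]
    - [1,[-0.0139,0.0079,0.0198],[1.1,2.36,4.75]]
    - [1,[-0.0139,0.0079,0.0198],[1.1,2.36,4.75]]
    - [1,[-0.0139,0.0079,0.0198],[1.1,2.36,4.75]]
    - [1,[-0.0139,0.0079,0.0198],[1.1,2.36,4.75]]
    - [1,[-0.0139,0.0079,0.0198],[1.1,2.36,4.75]]
    - [1,[-0.0139,0.0079,0.0198],[1.1,2.36,4.75]]
    - [1,[-0.0139,0.0079,0.0198],[1.1,2.36,4.75]]
    - [1,[-0.0139,0.0079,0.0198],[1.1,2.36,4.75]]
    - [1,[-0.0139,0.0079,0.0198],[1.1,2.36,4.75]]
    - [1,[-0.0139,0.0079,0.0198],[1.1,2.36,4.75]]
    - [1,[-0.0139,0.0079,0.0198],[1.1,2.36,4.75]]
    - [1,[-0.0139,0.0079,0.0198],[1.1,2.36,4.75]]
    - [1,[-0.0139,0.0079,0.0198],[1.1,2.36,4.75]]
    - [1,[-0.0139,0.0079,0.0198],[1.1,2.36,4.75]]
    - [1,[-0.0139,0.0079,0.0198],[1.1,2.36,4.75]]
    - [1,[-0.0139,0.0079,0.0198],[1.1,2.36,4.75]]
    - [1,[0,0,0],[0,0,0]]
    - [1,[0,0,0],[0,0,0]]

```text
clock: 19.7
eef_pos: [0.4218, 0.3725, 0.2312]
orientation: [-90.3, 70.1, -25.2]
wrist_force: [0.2, -0.3, -2.6]
opening: 0.575
```

```bash
python3 - <<'E'
from k import *
from plant import *
p,R,j=now();s=get_state();print(s["clock"],p.round(4),R.as_euler('xyz',degrees=True).round(2),j.round(1),s["opening"]*85,s["wrist_force"].round(1),s["torque"].round(2))
h=-25;hv=np.array([np.cos(np.radians(h)),np.sin(np.radians(h)),0]);R1=stand(h,70)*FL
c=screw(p,R,np.array([.432,.3675,.19])+.006*hv,R1,1,j)
screw(c[0],R1,np.array([.432,.3675,.0776])+.006*hv,R1,1,j)
P=(p,R.as_euler('xyz',degrees=True))
d=get_image("scene");cv2.imwrite("pics/s4.png",cv2.resize(d["color"][60:210,240:440,::-1],(800,600),interpolation=cv2.INTER_CUBIC))
t=get_image("top");cv2.imwrite("pics/t4.png",t["color"][:,:,::-1])
cv2.imwrite("pics/m4.png",np.hstack([cv2.resize(d["color"][60:200,260:400,::-1],(400,400),interpolation=cv2.INTER_CUBIC),cv2.resize(t["color"][200:320,60:180,::-1],(400,400),interpolation=cv2.INTER_CUBIC)]))
E
```

```text
19.7 [0.4218 0.3725 0.2312] [-90.32  70.09 -25.23] [ 18.2  44.6  83.4  42.9 109.3 -55.1] 48.866999101073304 [ 0.2 -0.3 -2.6] [-0.3  -0.68  0.04]
rows 1 shift [ 0.0447  0.0164 -0.0001] turn [ 0.1  -0.08 -0.09] | 0.0476 0.16
 maxrate/row [0.  3.4 0.4 0.8 3.  2.8] minj5 106.0 end [ 18.  48.  84.  42. 106. -58.] mid [0.422 0.372 0.184] minz 0.184 e 0.0
rows 1 shift [0.1056 0.0384 0.    ] turn [ 0.  0. -0.] | 0.1124 0.0
 maxrate/row [ 0.  12.4  0.6  2.1  8.9  8.2] minj5 100.0 end [ 18.  57.  83.  41. 100. -63.] mid [0.422 0.372 0.071] minz 0.071 e 0.0
```

View pics/m4.png

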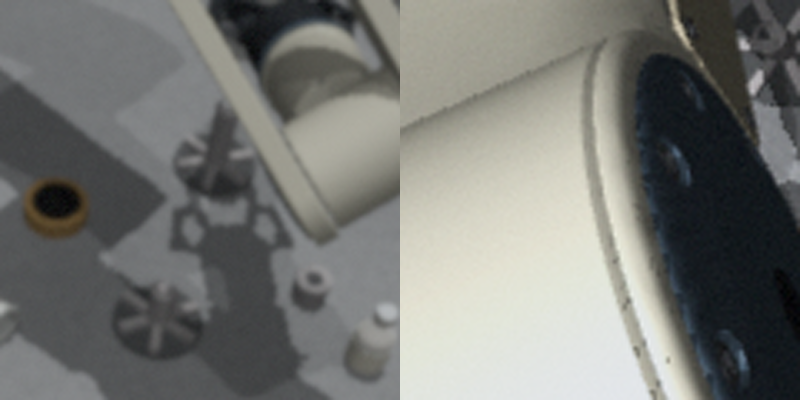

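The scene and top views are blocked by the arm here, so they don't show the tumbler. I'll rely on the kinematics, lower in stages and watch the force.

>>> move_arm:
  commands:
    - [1,[0.0223,0.0082,0],[0.1,-0.1,-0.1]]
    - [1,[0.0223,0.0082,0],[0,0,0]]
    - [1,[0.0113,0.0041,0],[0,0,0]]
    - [1,[0.0113,0.0041,0],[0,0,0]]
    - [1,[0.0113,0.0041,0],[0,0,0]]
    - [1,[0.0094,0.0034,0],[0,0,0]]
    - [1,[0,0,0],[0,0,0]]

```text
clock: 20.5
eef_pos: [0.4221, 0.3729, 0.1385]
orientation: [-89.8, 70.0, -24.8]
wrist_force: [0.5, 0.1, -1.8]
opening: 0.571
```

>>> move_arm:
  commands:
    - [1,[0.0094,0.0034,0],[0,0,0]]
    - [1,[0.0094,0.0034,0],[0,0,0]]
    - [1,[0,0,0],[0,0,0]]

```text
clock: 20.8
eef_pos: [0.422, 0.3729, 0.1185]
orientation: [-89.8, 70.0, -24.8]
wrist_force: [-0.2, 0.7, -1.3]
opening: 0.575
```

```bash
python3 - <<'E'
from k import *
from plant import *
p,R,j=now();s=get_state();print(s["clock"],p.round(4),s["opening"]*85,s["wrist_force"].round(1),s["torque"].round(2))
h=-25;hv=np.array([np.cos(np.radians(h)),np.sin(np.radians(h)),0]);R1=stand(h,70)*FL
screw(p,R,np.array([.432,.3675,.0806])+.006*hv,R1,1,j)
# camera look at the held tumbler
d=get_image("wrist");cv2.imwrite("pics/w4.png",d["color"][:,:,::-1])
E
```

```text
20.8 [0.422  0.3729 0.1185] 48.89032093384665 [-0.2  0.7 -1.3] [-0.24 -0.66 -0.06]
rows 1 shift [ 0.0415  0.0154 -0.0008] turn [-0.06  0.07 -0.01] | 0.0443 0.09
 maxrate/row [0.  3.6 0.6 0.5 2.2 2. ] minj5 101.0 end [ 18.  57.  83.  41. 101. -63.] mid [0.422 0.372 0.074] minz 0.074 e 0.0
```

>>> move_arm:
  commands:
    - [1,[0.0104,0.0038,0],[0,0,0]]
    - [1,[0.0104,0.0038,0],[0,0,0]]
    - [1,[0.0104,0.0038,0],[0,0,0]]
    - [1,[0.0085,0.0031,0],[0,0,0]]
    - [1,[0.0019,0.0007,0],[0,0,0]]
    - [1,[0,0,0],[0,0,0]]

```text
clock: 21.45
eef_pos: [0.4223, 0.3732, 0.0749]
orientation: [-89.7, 70.0, -24.7]
wrist_force: [0.3, -0.2, -2.1]
opening: 0.571
```

>>> move_arm:
  commands:
    - [1,[0.0009,0.0004,0],[0,0,0]]
    - [1,[0,0,0],[0,0,0]]

```text
clock: 21.65
eef_pos: [0.4226, 0.3733, 0.0748]
orientation: [-89.5, 70.0, -24.5]
wrist_force: [1.0, 0.2, -1.3]
opening: 0.572
```

>>> move_arm:
  commands:
    - [1,[0.0009,0.0004,0],[0,0,0]]
    - [1,[0,0,0],[0,0,0]]

```text
clock: 21.85
eef_pos: [0.4225, 0.3733, 0.0736]
orientation: [-89.5, 70.0, -24.6]
wrist_force: [0.2, -0.7, -1.4]
opening: 0.569
```

>>> move_arm:
  commands:
    - [1,[0.0009,0.0004,0],[0,0,0]]
    - [1,[0,0,0],[0,0,0]]

```text
clock: 22.05
eef_pos: [0.4223, 0.3733, 0.0725]
orientation: [-89.5, 70.0, -24.6]
wrist_force: [-0.3, -0.3, -1.8]
opening: 0.569
```

>>> move_arm:
  commands:
    - [1,[0.0009,0.0004,0],[0,0,0]]
    - [1,[0,0,0],[0,0,0]]

```text
clock: 22.25
eef_pos: [0.4222, 0.3734, 0.0714]
orientation: [-89.6, 70.0, -24.6]
wrist_force: [0.6, 0.6, -1.4]
opening: 0.578
```

>>> move_arm:
  commands:
    - [1,[0.0007,0.0003,0],[0,0,0]]
    - [1,[0,0,0],[0,0,0]]

```text
clock: 22.45
eef_pos: [0.4223, 0.3734, 0.0709]
orientation: [-89.5, 70.0, -24.6]
wrist_force: [-0.1, -0.3, -0.2]
opening: 0.574
```

>>> move_arm:
  commands:
    - [1,[0.0007,0.0003,0],[0,0,0]]
    - [1,[0,0,0],[0,0,0]]

```text
clock: 22.65
eef_pos: [0.4222, 0.3734, 0.0709]
orientation: [-89.5, 70.0, -24.5]
wrist_force: [0.3, -0.7, 4.9]
opening: 0.576
```

>>> move_arm:
  commands:
    - [1,[0.0007,0.0003,0],[0,0,0]]
    - [1,[0,0,0],[0,0,0]]

```text
clock: 22.85
eef_pos: [0.4222, 0.3734, 0.0708]
orientation: [-89.4, 70.1, -24.5]
wrist_force: [1.0, -1.4, 9.7]
opening: 0.572
```

```bash
python3 - <<'E'
from plant import *
s=get_state();print(s["wrist_force"],s["torque"],s["eef_pos"],s["orientation"])
E
```

```text
[ 0.95917813 -1.39261413  9.68292225] [0.07639353 0.8239026  0.15139982] [0.42223659 0.37344332 0.07084115] [-89.42029692  70.09256018 -24.47611402]
```

>>> move_arm:
  commands:
    - [1,[-0.0007,-0.0003,0],[0,0,0]]
    - [0.2,[0,0,0],[0,0,0]]
    - [0,[0,0,0],[0,0,0]]
    - [-0.3,[0,0,0],[0,0,0]]
    - [-0.6,[0,0,0],[0,0,0]]
    - [-1,[0,0,0],[0,0,0]]
    - [-1,[0,0,0],[0,0,0]]
    - [-1,[0,0,0],[0,0,0]]
    - [-1,[0,-0.02,0],[0,0,0]]
    - [-1,[0,-0.03,0],[0,0,0]]
    - [-1,[0,-0.04,0],[0,0,0]]
    - [-1,[-0.02,-0.03,0],[0,0,0]]
    - [-1,[-0.03,0,0],[0,0,0]]
    - [-1,[-0.04,0,0],[0,0,0]]
    - [-1,[0,0,0],[0,0,0]]

```text
clock: 24.35
eef_pos: [0.4968, 0.3393, 0.2003]
orientation: [-88.8, 69.8, -23.8]
wrist_force: [1.0, 0.1, 0.2]
opening: 1.0
```

```bash
python3 - <<'E'
from k import *
from plant import *
p,R,j=now();s=get_state();print(s["clock"],p.round(4),R.as_euler('xyz',degrees=True).round(2),j.round(1),s["opening"],s["wrist_force"].round(1))
d=get_image("wrist");cv2.imwrite("pics/w5.png",d["color"][:,:,::-1]);P=(p,R.as_euler('xyz',degrees=True));np.save("w5.npy",{**d,"pose":P},allow_pickle=True)
# expected outlines of the placed tumbler: bright top (base) at z=.114
print("proj base centre",proj(d,[.432,.3675,.114],P),"rim centre",proj(d,[.432,.3675,.014],P))
g=np.array([.502,.0368,.027]);u=np.radians(10.9);U=np.array([np.cos(u),np.sin(u),0]);g=g-.008*U
for a in(75,80):
    R0=lie(10.9,a)*FL;y=R0.apply([0,1,0])
    b=screw(p,R,g-.15*y,R0,20,j);c=screw(b[0],R0,g,R0,6,b[2]);print(b[0],c[0])
E
```

```text
24.35 [0.4968 0.3393 0.2003] [-88.77  69.78 -23.84] [ 14.3  51.1  73.9  40.5 113.3 -56. ] 0.9999138170934567 [1.  0.1 0.2]
proj base centre [[253.73599838 242.84806207]] rim centre [[253.62861652 298.74533442]]
rows 20 shift [ 0.0009  0.0007 -0.0161] turn [-0.92 -1.73 -4.08] | 0.0162 4.53
 maxrate/row [2.  2.6 2.9 3.3 5.4 4.2] minj5 33.0 end [   2.    5.  127.    4.   33. -102.] mid [0.448 0.172 0.173] minz 0.154 e 0.0
rows 6 shift [0.    0.025 0.   ] turn [ 0. -0. -0.] | 0.025 0.0
 maxrate/row [0.2 3.5 0.6 2.  3.8 1.9] minj5 12.0 end [   3.   25.  128.   10.   12. -108.] mid [0.486 0.034 0.057] minz 0.009 e 0.0
[0.46077449 0.02886122 0.15382606] [0.49889693 0.03620244 0.00893719]
rows 20 shift [ 0.0014  0.0004 -0.0159] turn [-0.99 -1.67 -3.84] | 0.016 4.31
 maxrate/row [1.7 2.4 2.6 3.2 4.9 3.2] minj5 40.0 end [   3.    8.  123.    2.   40. -100.] mid [0.454 0.172 0.173] minz 0.156 e 0.0
rows 6 shift [ 0.     0.025 -0.   ] turn [-0. -0.  0.] | 0.025 0.0
 maxrate/row [0.1 3.2 0.8 0.5 3.5 0.5] minj5 20.0 end [   3.   26.  125.    4.   20. -101.] mid [0.489 0.034 0.058] minz 0.009 e 0.0
[0.47175567 0.03097586 0.15630526] [0.49733297 0.03590127 0.0085841 ]
```

```bash
python3 - <<'E'
from k import *
p,R,j=now()
u=np.radians(10.9);U=np.array([np.cos(u),np.sin(u),0]);g=np.array([.502,.0368,.028])-.008*U
R0=lie(10.9,77)*FL;y=R0.apply([0,1,0])
b=screw(p,R,g-.15*y,R0,18,j);print(b[0],R0.as_euler('xyz',degrees=True))
E
```

```text
rows 18 shift [ 0.0011  0.0005 -0.0178] turn [-1.05 -1.9  -4.43] | 0.0178 4.94
 maxrate/row [2.  2.8 3.1 3.6 5.7 4.1] minj5 36.0 end [   2.    6.  125.    3.   36. -101.] mid [0.451 0.17  0.172] minz 0.156 e 0.0
[0.46514113 0.0297021  0.15593479] [-90.  -13.   10.9]
```

>>> move_arm:
  commands:
    - [-1,[0.0011,0.0005,-0.0178],[-1.05,-1.9,-4.43]]
    - [-1,[0.0011,0.0005,-0.0178],[-1.05,-1.9,-4.43]]
    - [-1,[0.0011,0.0005,-0.0178],[-1.05,-1.9,-4.43]]
    - [-1,[0.0011,0.0005,-0.0178],[-1.05,-1.9,-4.43]]
    - [-1,[0.0011,0.0005,-0.0178],[-1.05,-1.9,-4.43]]
    - [-1,[0.0011,0.0005,-0.0178],[-1.05,-1.9,-4.43]]
    - [-1,[0.0011,0.0005,-0.0178],[-1.05,-1.9,-4.43]]
    - [-1,[0.0011,0.0005,-0.0178],[-1.05,-1.9,-4.43]]
    - [-1,[0.0011,0.0005,-0.0178],[-1.05,-1.9,-4.43]]
    - [-1,[0.0011,0.0005,-0.0178],[-1.05,-1.9,-4.43]]
    - [-1,[0.0011,0.0005,-0.0178],[-1.05,-1.9,-4.43]]
    - [-1,[0.0011,0.0005,-0.0178],[-1.05,-1.9,-4.43]]
    - [-1,[0.0011,0.0005,-0.0178],[-1.05,-1.9,-4.43]]
    - [-1,[0.0011,0.0005,-0.0178],[-1.05,-1.9,-4.43]]
    - [-1,[0.0011,0.0005,-0.0178],[-1.05,-1.9,-4.43]]
    - [-1,[0.0011,0.0005,-0.0178],[-1.05,-1.9,-4.43]]
    - [-1,[0.0011,0.0005,-0.0178],[-1.05,-1.9,-4.43]]
    - [-1,[0.0011,0.0005,-0.0178],[-1.05,-1.9,-4.43]]
    - [-1,[0,0,0],[0,0,0]]
    - [-1,[0,0,0],[0,0,0]]

```text
clock: 26.4
eef_pos: [0.4632, 0.0288, 0.1537]
orientation: [-90.0, -12.6, 10.7]
wrist_force: [0.6, 0.7, 0.2]
opening: 1.006
```

```bash
python3 - <<'E'
from k import *
from plant import *
p,R,j=now();P=(p,R.as_euler('xyz',degrees=True));print(get_state()["clock"],p,P[1],j.round(1))
u=np.radians(10.9);U=np.array([np.cos(u),np.sin(u),0]);c=np.array([.502,.0368,.05]);g=c*[1,1,0]+[0,0,.027]-.008*U
R0=lie(10.9,77)*FL;b=screw(p,R,g,R0,6,j);print(b[0])
d=get_image("wrist");V=d["color"].max(2);np.save("w6.npy",{**d,"pose":P},allow_pickle=True)
pr=proj(d,np.array([c-.035*U,c,c+.035*U]),P);print(pr)
# facet width profile at rows through the top facet
for f in(.25,.5,.75):
    q=pr[0]*(1-f)+pr[2]*f;r=int(round(q[1]));row=V[r,int(q[0])-45:int(q[0])+46].astype(int);print(r,int(q[0])-45,row[::3])
t=get_image("top");cv2.imwrite("pics/t6.png",t["color"][:,:,::-1]);np.save("top6.npy",t,allow_pickle=True)
E
```

```text
26.4 [0.46323519 0.02884828 0.15365112] [-90.00076039 -12.6013414   10.73504721] [   2.     5.9  125.6    3.2   36.1 -101.2]
rows 6 shift [0.0005 0.0249 0.0001] turn [ 0.01 -0.03 -0.07] | 0.0249 0.07
 maxrate/row [0.3 3.4 0.6 1.2 3.7 1.1] minj5 15.0 end [   3.   25.  127.    7.   15. -104.] mid [0.486 0.034 0.057] minz 0.009 e 0.0
[0.49827502 0.03608268 0.00877928]
[[256.65969398 165.87363401]
 [256.74914156 198.28322034]
 [256.827653   226.73030887]]
181 211 [152 151 144 155 157 153 145 109 112 112 112 134 133 135 137 138 139 136
 134 100 111 183 183 148 143 150 148 146 150 151 147]
196 211 [154 153 156 158 155 148 147 176 174 180 179 196 224 223 227 226 227 228
 224 178 175 179 180 131 147 147 153 149 149 150 144]
212 211 [144 156 159 156 154 155 150 168 175 180 177 175 224 222 226 226 226 227
 214 178 176 179 182 149 150 150 147 151 147 154 151]
```

Facet edges are centred at column 256, where I predicted 256.7. I'm descending and gripping the short tumbler.

>>> move_arm:
  commands:
    - [-1,[0.0005,0.0255,0],[0,0,0]]
    - [-1,[0.0005,0.0255,0],[0,0,-0.2]]
    - [-1,[0.0005,0.0255,0],[0,0,-0.2]]
    - [-1,[0.0005,0.0255,0],[0,0,0]]
    - [-1,[0.0005,0.0255,0],[0,0,0]]
    - [-1,[0.0005,0.014,0],[0,0,0]]
    - [-1,[0,0.007,0],[0,0,0]]
    - [-1,[0,0,0],[0,0,0]]
    - [1,[0,0,0],[0,0,0]]
    - [1,[0,0,0],[0,0,0]]
    - [1,[0,0,0],[0,0,0]]
    - [1,[0,0,0],[0,0,0]]
    - [1,[0,0,0],[0,0,0]]
    - [1,[0,0,0],[0,0,0]]
    - [1,[0,0,0],[0,0,0]]

```text
clock: 28.0
eef_pos: [0.4996, 0.0357, 0.0111]
orientation: [-90.0, -13.2, 10.8]
wrist_force: [-1.8, -0.0, 7.1]
opening: 0.571
```

```bash
python3 - <<'E'
from k import *
from plant import *
p,R,j=now();s=get_state();print(s["clock"],p.round(4),R.as_euler('xyz',degrees=True).round(2),s["opening"]*85,s["wrist_force"].round(1))
g=p+R.apply([0,-.0187,0]);u=np.radians(10.9);U=np.array([np.cos(u),np.sin(u)]);print("pinch",g.round(4),"axial",(g[:2]-[.502,.0368])@U, "lat",(g[:2]-[.502,.0368])@[-U[1],U[0]])
a=90-np.degrees(np.arcsin(np.clip(R.apply([0,1,0])@np.r_[U,0],-1,1)));print("a",a)
b=screw(p,R,g+[0,0,.22],R,8,j)
for h in(-70,-50,-60):
    hv=np.array([np.cos(np.radians(h)),np.sin(np.radians(h)),0]);R1=stand(h,a)*FL
    print(h);c=screw(b[0],R,np.array([.585,.1965,.18])+(g[2]-.025)*hv,R1,18,b[2])
    d=screw(c[0],R1,np.array([.585,.1965,.057])+(g[2]-.025)*hv,R1,6,c[2])
E
```

```text
28.0 [0.4996 0.0357 0.0111] [-90.05 -13.21  10.83] 48.50396924743979 [-1.8 -0.   7.1]
pinch [0.4954 0.0349 0.0293] axial -0.006828161245529591 lat -0.0006114177071588748
a 76.78787980111669
rows 8 shift [ 0.0063 -0.0268 -0.    ] turn [0. 0. 0.] | 0.0275 0.0
 maxrate/row [0.2 3.5 1.8 1.5 4.1 1.8] minj5 15.0 end [  3.   2. 117.   2.  47. -99.] mid [0.5   0.036 0.149] minz 0.039 e 0.0
-70
rows 18 shift [0.0023 0.0053 0.0097] turn [2.59 4.17 4.08] | 0.0113 6.38
 maxrate/row [0.8 2.8 2.9 3.9 4.6 2.7] minj5 47.0 end [ -9.  49.  91.  59.  97. -55.] mid [0.53  0.138 0.197] minz 0.176 e 0.0
rows 6 shift [0.02   0.0047 0.    ] turn [-0. -0.  0.] | 0.0205 0.0
 maxrate/row [0.  1.9 0.6 0.2 0.8 1.3] minj5 93.0 end [ -9.  60.  89.  59.  93. -62.] mid [0.58  0.21  0.094] minz 0.053 e 0.0
-50
rows 18 shift [0.0036 0.0038 0.0096] turn [1.96 3.16 4.48] | 0.0109 5.83
 maxrate/row [0.5 3.1 3.3 3.6 5.3 3. ] minj5 47.0 end [ -4.  54.  77.  49. 110. -55.] mid [0.535 0.135 0.204] minz 0.176 e 0.0
rows 6 shift [ 0.02    0.0047 -0.    ] turn [0. 0. 0.] | 0.0205 0.0
 maxrate/row [0.  1.7 0.6 0.4 0.9 1.1] minj5 106.0 end [ -4.  64.  75.  47. 106. -60.] mid [0.576 0.207 0.094] minz 0.053 e 0.0
-60
rows 18 shift [0.0029 0.0045 0.0097] turn [2.28 3.67 4.3 ] | 0.0111 6.09
 maxrate/row [0.7 2.9 3.1 3.7 5.  2.8] minj5 47.0 end [ -6.  51.  84.  54. 104. -54.] mid [0.532 0.137 0.201] minz 0.176 e 0.0
rows 6 shift [ 0.02    0.0047 -0.    ] turn [0. 0. 0.] | 0.0205 0.0
 maxrate/row [0.  1.8 0.6 0.3 0.9 1.2] minj5 99.0 end [ -6.  62.  82.  53.  99. -61.] mid [0.578 0.209 0.094] minz 0.053 e 0.0
```

>>> move_arm:
  commands:
    - [1,[0.002,-0.0085,0],[0,0,0]]
    - [1,[0.0043,-0.0183,0],[0,0,0]]
    - [1,[0.0063,-0.0268,0],[0,0,0]]
    - [1,[0.0063,-0.0268,0],[0,0,0]]
    - [1,[0.0063,-0.0268,0],[0,0,0]]
    - [1,[0.0063,-0.0268,0],[0,0,0]]
    - [1,[0.0063,-0.0268,0],[0,0,0]]
    - [1,[0.0063,-0.0268,0],[0,0,0]]
    - [1,[0.0063,-0.0268,0],[0,0,0]]
    - [1,[0,0,0],[0,0,0]]
    - [1,[0,0,0],[0,0,0]]

```text
clock: 29.1
eef_pos: [0.4994, 0.0358, 0.2309]
orientation: [-90.1, -13.2, 10.8]
wrist_force: [-0.6, 1.0, -2.0]
opening: 0.575
```

```bash
python3 - <<'E'
from k import *
from plant import *
p,R,j=now();s=get_state();print(s["clock"],p.round(4),R.as_euler('xyz',degrees=True).round(2),s["opening"]*85,s["wrist_force"].round(1))
h=-70;hv=np.array([np.cos(np.radians(h)),np.sin(np.radians(h)),0]);R1=stand(h,76.8)*FL
c=screw(p,R,np.array([.585,.1965,.18])+.0043*hv,R1,18,j);print(c[0],R1.as_euler('xyz',degrees=True))
E
```

```text
29.1 [0.4994 0.0358 0.2309] [-90.07 -13.2   10.83] 48.88118709610262 [-0.6  1.  -2. ]
rows 18 shift [0.0023 0.0052 0.0097] turn [2.59 4.17 4.08] | 0.0113 6.38
 maxrate/row [0.8 2.8 2.9 3.9 4.6 2.7] minj5 47.0 end [ -9.  49.  91.  59.  97. -55.] mid [0.53  0.138 0.197] minz 0.176 e 0.0
[0.58024389 0.2095673  0.17572984] [-90.   76.8 -70. ]
```

>>> move_arm:
  commands:
    - [1,[0.0023,0.0052,0.0097],[2.59,4.17,4.08]]
    - [1,[0.0023,0.0052,0.0097],[2.59,4.17,4.08]]
    - [1,[0.0023,0.0052,0.0097],[2.59,4.17,4.08]]
    - [1,[0.0023,0.0052,0.0097],[2.59,4.17,4.08]]
    - [1,[0.0023,0.0052,0.0097],[2.59,4.17,4.08]]
    - [1,[0.0023,0.0052,0.0097],[2.59,4.17,4.08]]
    - [1,[0.0023,0.0052,0.0097],[2.59,4.17,4.08]]
    - [1,[0.0023,0.0052,0.0097],[2.59,4.17,4.08]]
    - [1,[0.0023,0.0052,0.0097],[2.59,4.17,4.08]]
    - [1,[0.0023,0.0052,0.0097],[2.59,4.17,4.08]]
    - [1,[0.0023,0.0052,0.0097],[2.59,4.17,4.08]]
    - [1,[0.0023,0.0052,0.0097],[2.59,4.17,4.08]]
    - [1,[0.0023,0.0052,0.0097],[2.59,4.17,4.08]]
    - [1,[0.0023,0.0052,0.0097],[2.59,4.17,4.08]]
    - [1,[0.0023,0.0052,0.0097],[2.59,4.17,4.08]]
    - [1,[0.0023,0.0052,0.0097],[2.59,4.17,4.08]]
    - [1,[0.0023,0.0052,0.0097],[2.59,4.17,4.08]]
    - [1,[0.0023,0.0052,0.0097],[2.59,4.17,4.08]]
    - [1,[0,0,0],[0,0,0]]
    - [1,[0,0,0],[0,0,0]]

```text
clock: 31.1
eef_pos: [0.5794, 0.2088, 0.174]
orientation: [-90.6, 76.8, -70.5]
wrist_force: [-0.6, -0.6, -0.6]
opening: 0.574
```

```bash
python3 - <<'E'
from k import *
from plant import *
p,R,j=now();s=get_state();print(s["clock"],p.round(4),R.as_euler('xyz',degrees=True).round(2),j.round(1),s["opening"]*85,s["wrist_force"].round(1))
h=-70;hv=np.array([np.cos(np.radians(h)),np.sin(np.radians(h)),0]);R1=stand(h,76.8)*FL
c=screw(p,R,np.array([.585,.1965,.13])+.0043*hv,R1,1,j)
screw(c[0],R1,np.array([.585,.1965,.0558])+.0043*hv,R1,1,j)
E
```

```text
31.1 [0.5794 0.2088 0.174 ] [-90.63  76.8  -70.52] [ -8.7  48.9  91.   59.3  97.4 -55.1] 48.76462942673418 [-0.6 -0.6 -0.6]
rows 1 shift [0.0469 0.0115 0.0011] turn [ 0.12 -0.12 -0.  ] | 0.0483 0.17
 maxrate/row [0.  4.2 0.6 0.2 1.9 3.2] minj5 95.0 end [ -9.  53.  90.  59.  95. -58.] mid [0.58  0.21  0.126] minz 0.126 e 0.0
rows 1 shift [0.0722 0.0169 0.    ] turn [ 0. -0.  0.] | 0.0742 0.0
 maxrate/row [ 0.  10.8  2.5  0.5  4.4  7.3] minj5 93.0 end [ -9.  60.  89.  59.  93. -62.] mid [0.58  0.21  0.052] minz 0.052 e 0.0
```

>>> move_arm:
  commands:
    - [1,[0.0235,0.0058,0.0006],[0.1,-0.1,0]]
    - [1,[0.0235,0.0058,0.0006],[0,0,0]]
    - [1,[0.0117,0.0027,0],[0,0,0]]
    - [1,[0.0117,0.0027,0],[0,0,0]]
    - [1,[0.0117,0.0027,0],[0,0,0]]
    - [1,[0,0,0],[0,0,0]]

```text
clock: 31.7
eef_pos: [0.5809, 0.2099, 0.0899]
orientation: [-90.1, 76.9, -70.1]
wrist_force: [-0.6, 0.3, -1.9]
opening: 0.573
```

>>> move_arm:
  commands:
    - [1,[0.0097,0.0023,0],[0,0,0]]
    - [1,[0.0097,0.0023,0],[0,0,0]]
    - [1,[0.0078,0.0018,0],[0,0,0]]
    - [1,[0.0039,0.0009,0],[0,0,0]]
    - [1,[0,0,0],[0,0,0]]

```text
clock: 32.2
eef_pos: [0.581, 0.2099, 0.0583]
orientation: [-90.1, 76.9, -70.1]
wrist_force: [0.4, -0.3, -1.3]
opening: 0.574
```

>>> move_arm:
  commands:
    - [1,[0.0015,0.0004,0],[0,0,0]]
    - [1,[0,0,0],[0,0,0]]

```text
clock: 32.4
eef_pos: [0.5814, 0.21, 0.0576]
orientation: [-89.8, 76.9, -69.8]
wrist_force: [-0.2, 0.7, -1.1]
opening: 0.569
```

>>> move_arm:
  commands:
    - [1,[0.002,0.0005,0],[0,0,0]]
    - [1,[0.0015,0.0003,0],[0,0,0]]
    - [1,[0,0,0],[0,0,0]]

```text
clock: 32.7
eef_pos: [0.5812, 0.21, 0.0537]
orientation: [-89.9, 76.9, -69.9]
wrist_force: [-0.4, 1.3, -0.8]
opening: 0.572
```

>>> move_arm:
  commands:
    - [1,[0.001,0.0002,0],[0,0,0]]
    - [1,[0,0,0],[0,0,0]]

```text
clock: 32.9
eef_pos: [0.5813, 0.2099, 0.0527]
orientation: [-89.8, 76.9, -69.9]
wrist_force: [-0.0, 0.3, -1.1]
opening: 0.573
```

>>> move_arm:
  commands:
    - [1,[0.001,0.0002,0],[0,0,0]]
    - [1,[0,0,0],[0,0,0]]

```text
clock: 33.1
eef_pos: [0.5813, 0.2099, 0.0517]
orientation: [-89.9, 76.9, -69.9]
wrist_force: [-0.5, -0.0, -0.7]
opening: 0.571
```

>>> move_arm:
  commands:
    - [1,[0.0007,0.0002,0],[0,0,0]]
    - [1,[0,0,0],[0,0,0]]

```text
clock: 33.3
eef_pos: [0.5813, 0.2099, 0.0511]
orientation: [-89.8, 76.9, -69.9]
wrist_force: [0.0, -0.0, -0.4]
opening: 0.575
```

>>> move_arm:
  commands:
    - [1,[0.0006,0.0002,0],[0,0,0]]
    - [1,[0,0,0],[0,0,0]]

```text
clock: 33.5
eef_pos: [0.5813, 0.2099, 0.051]
orientation: [-89.7, 76.9, -69.8]
wrist_force: [-0.5, -1.1, 3.3]
opening: 0.569
```

>>> move_arm:
  commands:
    - [1,[0.0006,0.0002,0],[0,0,0]]
    - [1,[0,0,0],[0,0,0]]

```text
clock: 33.7
eef_pos: [0.5813, 0.21, 0.051]
orientation: [-89.7, 77.0, -69.7]
wrist_force: [-0.5, -2.5, 7.2]
opening: 0.575
```

>>> move_arm:
  commands:
    - [1,[-0.0006,-0.0002,0],[0,0,0]]
    - [0.2,[0,0,0],[0,0,0]]
    - [0,[0,0,0],[0,0,0]]
    - [-0.3,[0,0,0],[0,0,0]]
    - [-0.6,[0,0,0],[0,0,0]]
    - [-1,[0,0,0],[0,0,0]]
    - [-1,[0,0,0],[0,0,0]]
    - [-1,[0,0,0],[0,0,0]]
    - [-1,[0,-0.02,0],[0,0,0]]
    - [-1,[0,-0.03,0],[0,0,0]]
    - [-1,[0,-0.04,0],[0,0,0]]
    - [-1,[-0.02,-0.03,0],[0,0,0]]
    - [-1,[-0.04,0,0],[0,0,0]]
    - [-1,[-0.04,0,0],[0,0,0]]
    - [-1,[-0.04,0,0],[0,0,0]]
    - [-1,[-0.04,0,0],[0,0,0]]
    - [-1,[0,0,0],[0,0,0]]

```text
clock: 35.4
eef_pos: [0.6083, 0.1382, 0.2587]
orientation: [-88.0, 76.7, -68.1]
wrist_force: [0.2, -0.3, -0.4]
opening: 1.001
```

```bash
python3 - <<'E'
from k import *
from plant import *
p,R,j=now();s=get_state();print(s["clock"],p.round(4),R.as_euler('xyz',degrees=True).round(2),j.round(1),s["opening"],s["wrist_force"].round(1))
# where to go to clear the views: swing back towards the hopper side, high, tool down
for tgt in([.45,-.1,.36],[.42,-.2,.35]):
    screw(p,R,tgt,Ro.from_euler('xyz',[-90,0,-60],degrees=True),18,j)
E
```

```text
35.4 [0.6083 0.1382 0.2587] [-88.01  76.68 -68.11] [-13.8  44.7  85.   57.2 105.5 -48.8] 1.0008546934897782 [ 0.2 -0.3 -0.4]
rows 18 shift [ 0.0034 -0.0099 -0.0133] turn [-0.39 -0.46 -4.25] | 0.0169 4.29
 maxrate/row [1.  2.7 1.4 3.5 1.7 1.4] minj5 76.0 end [-13.  -0. 105.  -0.  76. -43.] mid [ 0.522 -0.005  0.279] minz 0.257 e 0.0
rows 18 shift [ 0.0073 -0.0125 -0.0172] turn [-0.39 -0.46 -4.25] | 0.0225 4.29
 maxrate/row [1.1 2.8 1.3 3.8 1.8 1. ] minj5 75.0 end [-25.   1. 105.  -0.  75. -55.] mid [ 0.503 -0.058  0.26 ] minz 0.247 e 0.0
```

>>> move_arm:
  commands:
    - [-1,[0.0073,-0.0125,-0.0172],[-0.39,-0.46,-4.25]]
    - [-1,[0.0073,-0.0125,-0.0172],[-0.39,-0.46,-4.25]]
    - [-1,[0.0073,-0.0125,-0.0172],[-0.39,-0.46,-4.25]]
    - [-1,[0.0073,-0.0125,-0.0172],[-0.39,-0.46,-4.25]]
    - [-1,[0.0073,-0.0125,-0.0172],[-0.39,-0.46,-4.25]]
    - [-1,[0.0073,-0.0125,-0.0172],[-0.39,-0.46,-4.25]]
    - [-1,[0.0073,-0.0125,-0.0172],[-0.39,-0.46,-4.25]]
    - [-1,[0.0073,-0.0125,-0.0172],[-0.39,-0.46,-4.25]]
    - [-1,[0.0073,-0.0125,-0.0172],[-0.39,-0.46,-4.25]]
    - [-1,[0.0073,-0.0125,-0.0172],[-0.39,-0.46,-4.25]]
    - [-1,[0.0073,-0.0125,-0.0172],[-0.39,-0.46,-4.25]]
    - [-1,[0.0073,-0.0125,-0.0172],[-0.39,-0.46,-4.25]]
    - [-1,[0.0073,-0.0125,-0.0172],[-0.39,-0.46,-4.25]]
    - [-1,[0.0073,-0.0125,-0.0172],[-0.39,-0.46,-4.25]]
    - [-1,[0.0073,-0.0125,-0.0172],[-0.39,-0.46,-4.25]]
    - [-1,[0.0073,-0.0125,-0.0172],[-0.39,-0.46,-4.25]]
    - [-1,[0.0073,-0.0125,-0.0172],[-0.39,-0.46,-4.25]]
    - [-1,[0.0073,-0.0125,-0.0172],[-0.39,-0.46,-4.25]]
    - [-1,[0,0,0],[0,0,0]]
    - [-1,[0,0,0],[0,0,0]]

```text
clock: 37.4
eef_pos: [0.4187, -0.1993, 0.3266]
orientation: [-90.2, 0.2, -60.1]
wrist_force: [-0.1, 0.5, -0.0]
opening: 1.001
```

```bash
python3 - <<'E'
from k import *
from plant import *
p,R,j=now();s=get_state();print(s["clock"],p.round(4),j.round(1),s["wrist_force"].round(1))
t=get_image("top");d=get_image("scene")
def mk(D,P,im):
    for q in proj(D,P): cv2.circle(im,tuple(int(round(v)) for v in q),1,(255,0,255),-1)
for D in(t,d): print(proj(D,[[.432,.3675,.114],[.585,.1965,.084]]).round(1))
a=t["color"][180:320,70:250,::-1];b=d["color"][70:240,50:390,::-1];c=t["color"][170:300,270:480,::-1]
f=lambda x,w,h:cv2.resize(np.ascontiguousarray(x),(w,h),interpolation=cv2.INTER_CUBIC)
cv2.imwrite("pics/fin.png",np.vstack([np.hstack([f(a,386,300),f(c,414,300)]),f(b,800,300) if 0 else f(d["color"][70:215,60:420,::-1],800,300)]))
# V mask of the top faces (base ends) in the top view
V=t["color"].max(2);
for nm,z,q in(("tall",.114,[.432,.3675]),("short",.084,[.585,.1965])):
    u=proj(t,[*q,z])[0];m=np.zeros_like(V);x,y=int(u[0]),int(u[1]);w=22;m[max(0,y-w):y+w,max(0,x-w):x+w]=(V[max(0,y-w):y+w,max(0,x-w):x+w]>195)*255
    cs=cv2.findContours(m,0,cv2.CHAIN_APPROX_NONE)[0];C=max(cs,key=cv2.contourArea);W=plane(t,C[:,0],z)[:,:2];print(nm,cv2.contourArea(C),W.mean(0).round(4),cv2.minAreaRect((W*1e3).astype(np.float32)))
E
```

```text
37.4 [ 0.4187 -0.1993  0.3266] [-2.560e+01  7.000e-01  1.054e+02 -1.000e-01  7.430e+01 -5.550e+01] [-0.1  0.5 -0. ]
[[ 91.1 283.3]
 [167.9 208.9]]
[[341.   90.9]
 [318.5 154. ]]
tall 401.5 [0.4337 0.3712] ((433.42828369140625, 371.2329406738281), (49.24016571044922, 49.22626876831055), 65.96833038330078)
short 320.0 [0.5867 0.1987] ((587.1522216796875, 198.6228790283203), (48.954681396484375, 49.00851821899414), 64.40967559814453)
```

View pics/fin.png

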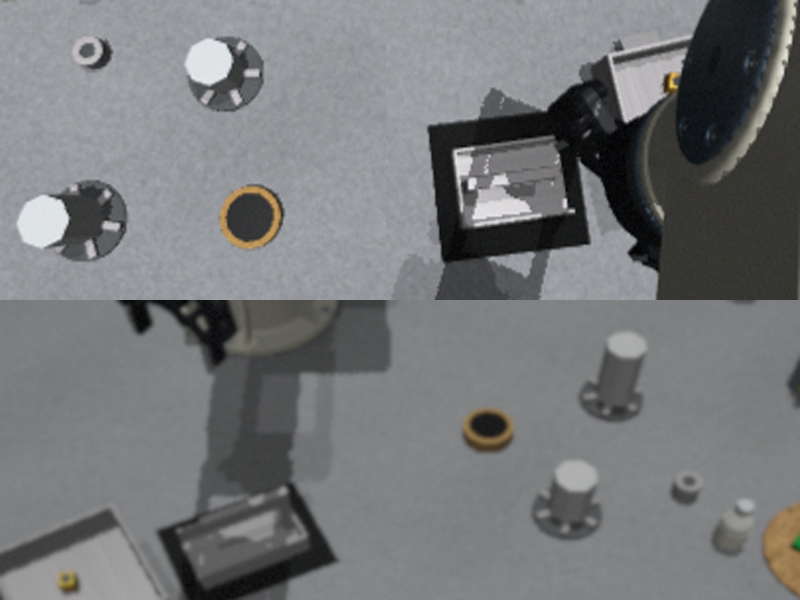

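The final view shows both tumblers standing upside down on their posts: tall at (44,220) and (620,375), short at (209,62) and (572,490). The empty tray is centred on the mat at (512,183), and the nearby objects look undisturbed. I'm handing in.

```bash
python3 -c "
from plant import *
print(get_state()['clock']);print(sign_off())"
```

```text
37.5
the job is handed in; nothing more can be done
None
```

The job is done and handed in at 37.5 s. I tipped the four spacers into the hopper and set the empty tray back on the mat. Then I lowered the long tumbler onto the tall post and the short one onto the short post.

**Last checks:**
- **Spacers:** all four were seen inside the hopper while the tray was still tipped. The final picture shows only one of them, because the arm and the picture's edge hide the rest of the hopper.
- **Tray:** it stands flat, centred on the mat and lined up with it.
- **Tumblers:** at the expected heights (114 and 84 mm), their upturned bases measured about 49 mm across and sat 3–4 mm from the post axes. That fits the play between peg and wall. Each was released only after contact was felt (10 N and 7 N). I judged that they stand level from the pictures.
- **Other items:** the tape, bush and flux bottle look unmoved in the final picture. I did not re-measure the mug or screwdriver, but nothing was sent near them.

One check failed: the view just before placing the long tumbler was blocked by the arm, so I lowered it by calculated position and force readings.

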